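Put the bead jar away, shut the findings case and turn its button

TASK

Put the red-capped bead jar from the bench upright into the one empty pocket (yellow pad) of the sloping blue case and let go of it while the lid is still open. Then close the hinged lid fully without slamming it, and only then turn the brass turnbutton at the case's front edge, either way, until its bar lies squarely across the lid's edge. Leave the other things on the bench and the jars in the case where they are.

Things in the scene. Friction and masses are not known exactly. Their poses are not given: they have to be found in the camera images.
- case: Fixed blue open-topped case on a wooden stand, sloping 30 deg: its low front with the turnbutton faces the robot's left, its high hinged back the right. Origin: centre of its underside, 45 above the bench. x points up the slope, y level (away from the robot), z along the slope's normal. Outside 160 (x) x 206 (y) x 56 (z), walls and floor 6 thick, rim at z 56. 'Case' coordinates are in this frame, mm.
- pocket_row (a point): Middle of the row of three pockets on the case's inner floor, case (5, 0, 6). Pockets span case x -22.5 to 32.5, centred at y 62, 0, -62, each 58 wide; the dividers round them are only 10 above the floor (tops at z 16), 4 thick. In front of and behind the row are open strips, 44 and 37 wide, with seen-only beads under 11 high.
- pad: Thin yellow pad (40 x 50, 2 thick) on the floor (case z 6) of the one empty pocket. Origin: centre of its underside; its axes are parallel to the case's. A jar resting against the pocket's lower divider stands over the pad's origin (x 0 to -2); the pocket leaves it 12 free up the slope and 8 to either side.
- jar: The jar to put away: clear jar with a red cap, a plain cylinder 42 in diameter and 44 tall, 60 to 130 g. Origin: centre of its underside, z up through the cap. It starts upright on the bench. Stood in the pocket on the pad, its top is 4 below the case's rim.
- lid (a joint): Lid's hinge angle in rad: 0 closed, grows as it opens; starts 1.55 to 1.85. Lid: blue frame with clear window, 154 long, 206 wide, 6 thick, 140 g, hinged at the case's high back edge. A stiff hinge (0.22 N m friction) holds it wherever it is left. No handle: close it by pushing its outer face. Closed, its outer face is at case z 62 and its front edge at case x -74.
- lid_hinge (a point): Point on the hinge line, mid-width, at case (80, 0, 56). Axes move with the lid: y along the hinge line (case y), -x towards the lid's front edge, z out of the outer face, which is at z 6.
- lid_front (a point): Middle of the lid's front (free) edge on the outer face, 154 mm from the hinge.
- turnbutton (a joint): Turnbutton's angle in rad about the slope's normal, positive anticlockwise seen from above: 0 = bar parallel to the lid's edge, +1.57 or -1.57 = bar square across it (secured). Starts within 0.45 of 0, clear of the lid; stops at +-1.85; friction 0.05 N m, stays where left. It sits on a wooden block 36 x 44 on the case's front wall, case x -116 to -80, top at z 62.
- wing_top (a point): Middle of the top of the turnbutton's wing, on its axis, at case (-98, 0, 94). Axes turn with the button: z along its pivot axis (slope's normal), y along the bar. The brass bar is 76 long, 14 wide, 6 thick, case z 64 to 70 (2 above the closed lid); the upright wing on it is 36 long (along the bar), 12 thick, 24 high, case z 70 to 94.
- case_jar_a: Jar of the same size with amber glass and a white cap, standing in a pocket of the case; leave it.
- case_jar_b: Jar of the same size with green glass and a black cap, standing in a pocket of the case; leave it.
- spare_jar: Jar of the same size with a blue cap, on the bench; leave it.
- pliers: Blue-handled pliers lying on the bench, 160 long; leave them.
- spool: Copper wire spool, 60 diameter, 36 high; leave it.
- bench_block: Steel bench block, 65 x 65 x 18, on the bench; leave it.
- mandrel: Dark steel ring mandrel standing on a 60 foot, 152 high; leave it.
Not all that is in view belongs to the job. Leave any purple or turquoise look-alike of the jar alone.

How it is judged:
By the outcome, as a careful person would: the job done as asked, in the order asked, and still so for the second after the job is handed in, with the robot touching nothing.
It also fails if it takes over 64 s, if anything falls off the work surface, if the arm or the gripper's body presses on something with over 40 N, if the wrist force passes 120 N, or if a joint passes its speed limit or range.

ROBOT

A 6-joint arm with a two-finger parallel gripper is mounted at the origin on the work surface. World frame = base frame: x ahead of the robot, y to its left, z up, the work surface at z = 0. Lengths are in m, angles in rad, forces in N, time in s.
With the tool pointing down it reaches from about 0.3 to 0.875 m from the base axis. Payload 6.4 kg.
Tool frame: the origin (TCP) lies midway between the tips of the shut fingers; the grasp point (between the pads) lies 19 mm behind it; z points along the fingers, x is the direction in which the jaws open and shut, and the axes are right-handed (so a half turn about z gives the same grasp; the last joint's range is limited). The gripper opens to 88 mm and grips with 3 to 60 N. Pads are 18 mm wide; open, the fingers measure 123 mm over their backs; the gripper's body (75 mm by 187 mm) begins 45 mm behind the grasp point.
Start: joints at [-1.38, 0.181, 1.607, -0, 1.354, -0.206], TCP at [0.222, -0.53, 0.239] pointing down, gripper open.
Joint ranges: [-2.99, 2.99], [-0.89, 2.07], [0.3, 2.58], [-1.14, 4.28], [0, 2.63], [-3.12, 3.12]. Speed limits (rad/s): [2.57, 2.57, 3.01, 3.14, 3.14, 3.14].

INTERFACE

Orientations are given as a 3x3 rotation matrix whose columns are the frame's x, y, z axes.
In Python, from station import bot gives the robot as it stands.
- The arm moves only by the tool step_arm, never from a script. Its argument "motion" is a list of rows, each an object of numbers: "tx", "ty", "tz": the shift along the tool's x, y, z scaled (see below); "yaw": the turn about the tool's z scaled (see below); "jaw": the gripper's target within -1 to 1 (fully open at 1, half-way at 0, shut at -1). A call has 1 to 12 rows; each row is the pose to reach, as a shift and turn from the pose measured when the call began, along the tool's axes at that moment, turning the shorter way round; what a row does not reach only later rows make up. The controller multiplies each number of a shift by 1000 mm and each number of a turn by 360 degrees. A row lasts 1/8 s, in which the tool goes at most 62.5 mm and 10.7 degrees, less where a joint would pass 70% of its speed; a pose out of reach is approached as far as the arm can. A call with a number of a shift or a turn outside -1 to 1 is refused whole. A call with a gripper value outside its range is refused whole. The fingers move at their own pace and stop on an object; the grip force is fixed at half the most. Time passes only in rows, so rows that repeat a pose let the fingers close. It gives the time, the measured TCP pose, the force and the opening at its end, in the units of the state.
- bot.observe(): the state, without advancing time (a new reading comes with each control period).
- bot.camera(name): name is "scene" or "top" or "wrist"; returns the picture (480x640x3 uint8, blue, green, red); there is no depth.
- bot.camera_params(name): a dict with "fx", "fy", "cx", "cy" (pixels), "k1" (the pictures are not rectified: a ray, as slopes to the right and down, at radius r is drawn at 1 + k1 r^2 times it, then the intrinsics apply), "T" (4x4, takes a point from camera to world coordinates). Camera axes: x right, y up, looking along -z (the intrinsics and any distortion apply to the point x, -y, -z); pixel columns grow to the right and rows downward; lengths in m; the calibration is good to about 2 mm. A picture is of the moment at which its call begins: read the wrist's pose just before it. camera_params takes no time and is no camera call; for the wrist camera it gives the pose at the moment of the call.
- bot.hand_in(): hands the job in, once; it reports no verdict.
The state is a dict: "clock": time; "qpos": joint angles; "qvel": joint speeds; "joint_efforts": joint torques, N m; "tcp_pos": TCP position; "eef_rot": TCP orientation; "contact_force": force on the tool from outside, world axes, zero at the start; "moment": the same for the moment, N m; "finger_gap": finger opening in m.
Only numpy, scipy, OpenCV 4.12 (cv2) and the standard library are available. Lean on these libraries where they do the work, as an engineer would, in place of code of your own. Each camera call takes 0.05 s, during which the arm holds its last target.

## Working session

There is one attempt and no reset: what is moved stays moved. The work goes in short steps, Python scripts to look and compute and a tool call to move; the robot and the scene stay as the last step left them, time stands still between calls to the robot, and variables do not carry over. Pictures are saved under pics/ and viewed, and the job is handed in when it is done.

Besides the shell and the picture viewer there is one more tool, called after ">>>" by a JSON object that holds its "name" and its "arguments", one argument or row to a line. step_arm: Moves the arm, as the interface text tells. Its arguments: {"type":"object","properties":{"motion":{"type":"array"}},"required":["motion"]}

```bash
mkdir -p pics; ls
python3 - <<'E'
from station import bot
import cv2
s=bot.observe(); print({k:(v if not hasattr(v,'round') else v.round(3).tolist() if hasattr(v,'tolist') else v) for k,v in s.items()})
for n in ['scene','top','wrist']:
    p=bot.camera_params(n); print(n,p)
    cv2.imwrite(f'pics/{n}0.png',bot.camera(n))
E
```

```text
pics
{'clock': 0.0, 'qpos': [-1.38, 0.182, 1.608, 0.0, 1.354, -0.206], 'qvel': [0.001, -0.0, 0.0, 0.002, 0.001, 0.002], 'joint_efforts': [-0.001, -43.387, -34.185, 0.07, 0.038, -0.0], 'tcp_pos': [0.222, -0.53, 0.238], 'eef_rot': [[0.386, -0.922, -0.0], [-0.922, -0.386, 0.002], [-0.002, -0.0, -1.0]], 'contact_force': [0.018, -0.196, -0.428], 'moment': [-0.03, 0.01, 0.072], 'finger_gap': 0.08820125019128872}
scene {'fx': 441.36181443250865, 'fy': 441.36181443250865, 'cx': 322.84867849760843, 'cy': 242.8058344187466, 'k1': -0.009402691002503365, 'T': array([[-0.40660416, -0.71629351,  0.56709493,  1.02513605],
       [ 0.91348119, -0.30855195,  0.2652316 ,  0.23741352],
       [-0.01500543,  0.62587483,  0.77977916,  0.78539992],
       [ 0.        ,  0.        ,  0.        ,  1.        ]])}
top {'fx': 531.6856670730974, 'fy': 531.6856670730974, 'cx': 313.21394667631023, 'cy': 224.69254794159542, 'k1': 0.043458019875637355, 'T': array([[ 0.02886476,  0.99094543, -0.13112579,  0.38448409],
       [-0.99956797,  0.02934212,  0.00170945,  0.01037683],
       [ 0.00554148,  0.13101979,  0.99136426,  1.30359685],
       [ 0.        ,  0.        ,  0.        ,  1.        ]])}
wrist {'fx': 429.989714857903, 'fy': 429.989714857903, 'cx': 322.18131672953956, 'cy': 236.65247174987041, 'k1': -0.06940023012319933, 'T': array([[ 0.3869326 ,  0.88177649,  0.26972835,  0.29140172],
       [-0.9221066 ,  0.37051758,  0.11151746, -0.50145945],
       [-0.00160562, -0.29186803,  0.95645725,  0.38399266],
       [ 0.        ,  0.        ,  0.        ,  1.        ]])}
```

View pics/scene0.png

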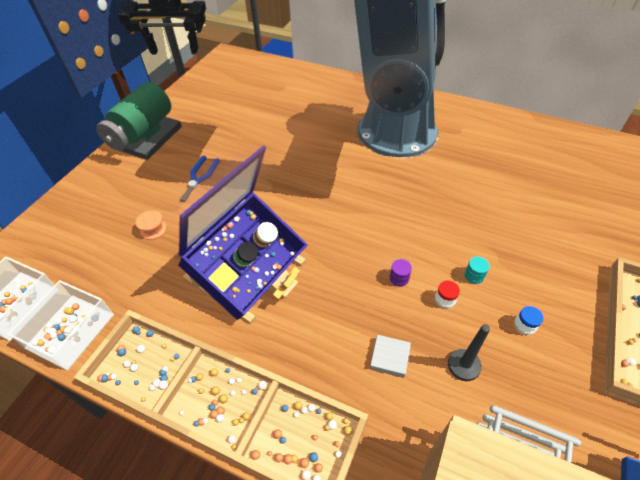

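View pics/top0.png

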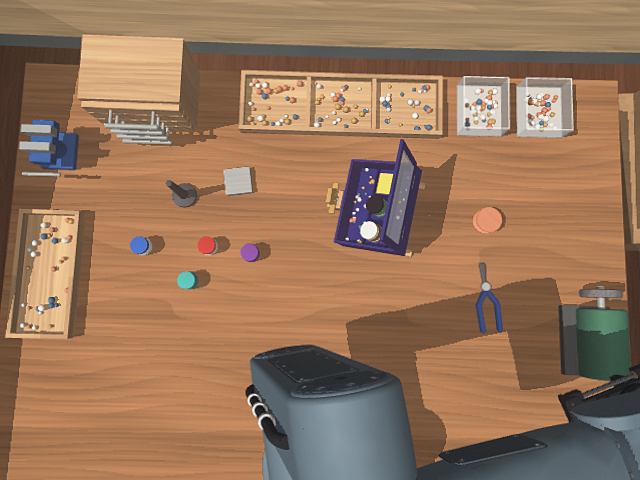

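View pics/wrist0.png

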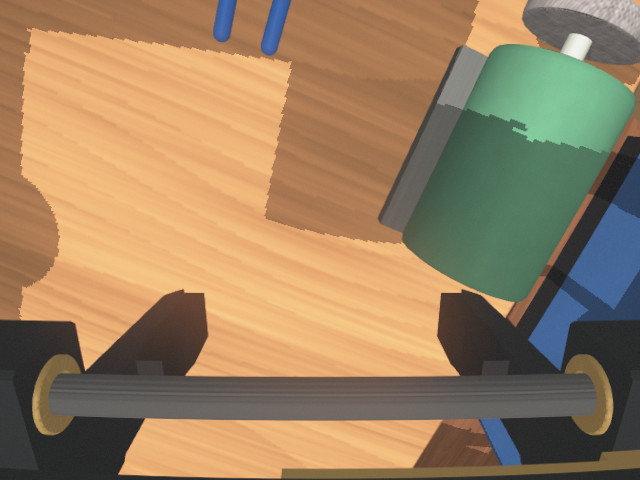

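```bash
cat > h.py <<'E'
import numpy as np, cv2
from station import bot
def proj(p,X):
    X=np.atleast_2d(X); T=p['T']; c=(X-T[:3,3])@T[:3,:3]
    s=np.c_[c[:,0]/-c[:,2], -c[:,1]/-c[:,2]]
    r2=(s**2).sum(1,keepdims=True); s=s*(1+p['k1']*r2)
    return s*[p['fx'],p['fy']]+[p['cx'],p['cy']]
def ray(p,uv):
    K=np.array([[p['fx'],0,p['cx']],[0,p['fy'],p['cy']],[0,0,1.]])
    s=cv2.undistortPoints(np.array([[uv]],float),K,np.array([p['k1'],0,0,0]))[0,0]
    d=p['T'][:3,:3]@np.array([s[0],-s[1],-1.]); return p['T'][:3,3],d/np.linalg.norm(d)
def plane(p,uv,z):
    o,d=ray(p,uv); return o+d*(z-o[2])/d[2]
def tri(pa,ua,pb,ub):
    o1,d1=ray(pa,ua);o2,d2=ray(pb,ub)
    A=np.c_[d1,-d2]; t=np.linalg.lstsq(A,o2-o1,rcond=None)[0]
    a=o1+t[0]*d1;b=o2+t[1]*d2; return (a+b)/2,np.linalg.norm(a-b)
E
python3 - <<'E'
from h import *
s=cv2.imread('pics/scene0.png');t=cv2.imread('pics/top0.png')
c1=cv2.resize(s[140:330,165:325],None,fx=4.2,fy=3.1*4.2/3.1,interpolation=2)[:600] if 0 else cv2.resize(s[140:330,165:325],(505,600),interpolation=cv2.INTER_CUBIC)
cv2.imwrite('pics/c1.png',c1)  #scale 3.156
cv2.imwrite('pics/c2.png',cv2.resize(t[130:270,315:475],(680,595),interpolation=cv2.INTER_CUBIC)) #4.25
for n,im,z in(('scene',s,.044),('top',t,.044)):
    p=bot.camera_params(n); hsv=cv2.cvtColor(im,cv2.COLOR_BGR2HSV)
    m=((hsv[...,0]<6)|(hsv[...,0]>174))&(hsv[...,1]>170)&(hsv[...,2]>110)
    k,l,st,ce=cv2.connectedComponentsWithStats(m.astype(np.uint8))
    for i in range(1,k):
        if st[i,4]>60: print(n,st[i],ce[i],plane(p,ce[i],z))
p=bot.camera_params('wrist')
for z in (0,-.019,-.038,-.064):
    for X in (.044,.0615):
        for w in(-.009,.009):
            o=bot.observe(); print(z,X,w,proj(p,o['tcp_pos']+o['eef_rot']@[X,w,z]).round(),proj(p,o['tcp_pos']+o['eef_rot']@[-X,w,z]).round())
E
```

```text
scene [438 281  22  19 318] [448.50314465 289.93710692] [0.49680342 0.26184232 0.044     ]
top [198 237  17  17 172] [206.46511628 244.19767442] [0.49696185 0.25988095 0.044     ]
0 0.044 -0.009 [[439. 291.]] [[203. 291.]]
0 0.044 0.009 [[435. 334.]] [[207. 334.]]
0 0.0615 -0.009 [[486. 291.]] [[157. 291.]]
0 0.0615 0.009 [[480. 334.]] [[162. 334.]]
-0.019 0.044 -0.009 [[454. 315.]] [[188. 315.]]
-0.019 0.044 0.009 [[449. 362.]] [[193. 362.]]
-0.019 0.0615 -0.009 [[506. 315.]] [[136. 315.]]
-0.019 0.0615 0.009 [[499. 361.]] [[143. 361.]]
-0.038 0.044 -0.009 [[473. 346.]] [[169. 345.]]
-0.038 0.044 0.009 [[466. 398.]] [[176. 397.]]
-0.038 0.0615 -0.009 [[532. 345.]] [[110. 344.]]
-0.038 0.0615 0.009 [[522. 396.]] [[119. 396.]]
-0.064 0.044 -0.009 [[509. 404.]] [[132. 404.]]
-0.064 0.044 0.009 [[498. 464.]] [[143. 464.]]
-0.064 0.0615 -0.009 [[581. 402.]] [[ 60. 402.]]
-0.064 0.0615 0.009 [[566. 461.]] [[ 76. 461.]]
```

View pics/c1.png

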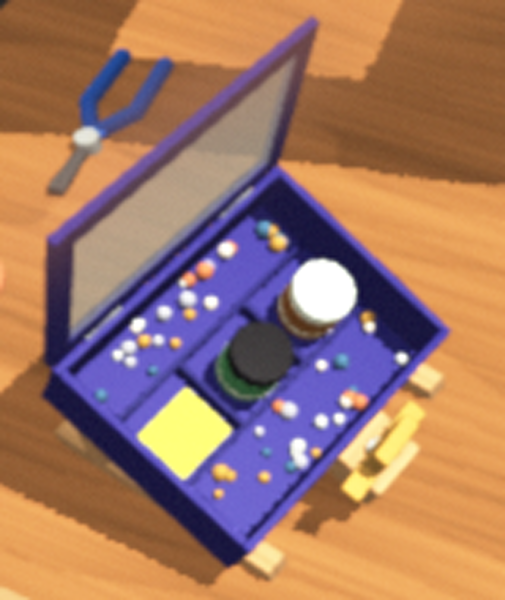

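View pics/c2.png

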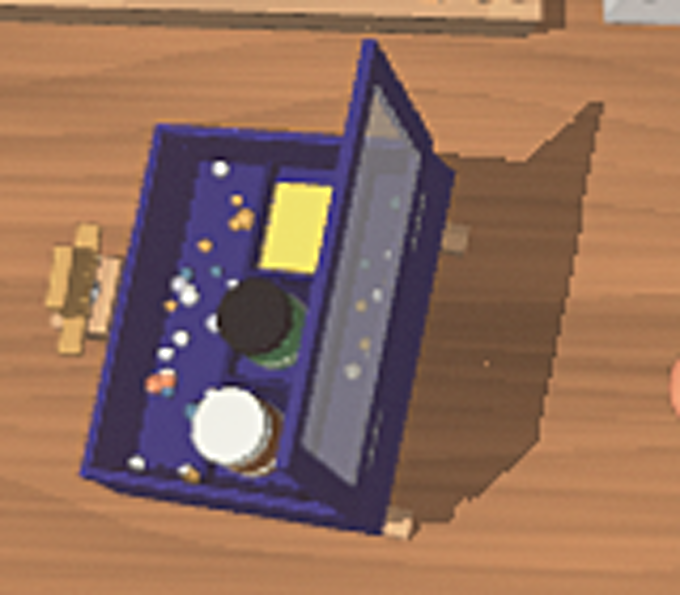

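```bash
cat >> h.py <<'E'
c30,s30=np.cos(np.pi/6),np.sin(np.pi/6)
def caseR(yaw): # case x horizontally along -y world at yaw=0
    Rz=cv2.Rodrigues(np.array([0,0,yaw]))[0]
    return Rz@np.array([[0,1,0],[-c30,0,s30],[s30,0,c30]],float)
def case2w(q,P): return np.array([q[0],q[1],.045])+(np.atleast_2d(P)/1000)@caseR(q[2]).T
E
python3 - <<'E'
from h import *
from scipy.optimize import least_squares
ps=bot.camera_params('scene');pt=bot.camera_params('top')
S=[((243,548),(-80,103,56)),((447,330),(-80,-103,56)),((277,170),(80,-103,56)),((55,370),(80,103,56))]
Tt=[((157,127),(-80,103,56)),((83,472),(-80,-103,56)),((383,532),(80,-103,56)),((453,172),(80,103,56))]
s=cv2.imread('pics/scene0.png');t=cv2.imread('pics/top0.png')
pad={}
for n,im in(('s',s),('t',t)):
    h=cv2.cvtColor(im,cv2.COLOR_BGR2HSV); m=((abs(h[...,0].astype(int)-29)<4)&(h[...,1]>130)&(h[...,2]>190)).astype(np.uint8)
    k,l,st,ce=cv2.connectedComponentsWithStats(m); i=1+st[1:,4].argmax(); pad[n]=ce[i]; print(n,st[i],ce[i])
print('pad tri',tri(ps,pad['s'],pt,pad['t']))
us=np.array([u for u,_ in S])/3.156+[165,140]-.5; ut=np.array([u for u,_ in Tt])/4.25+[315,130]-.5
P=np.array([x for _,x in S],float)
for i in range(4): print(P[i],tri(ps,us[i],pt,ut[i]))
def f(q):
    return np.r_[(proj(ps,case2w(q,P))-us).ravel(),(proj(pt,case2w(q,P))-ut).ravel()]
r=least_squares(f,[.55,-.1,0],loss='soft_l1'); q=r.x; print(q,np.round(f(q).reshape(-1,2),1))
np.save('q.npy',q)
for a in (s,t): pass
print('pad pred',case2w(q,[-1,62,8]),'wing',case2w(q,[-98,0,94]))
def draw(im,p,nm,x0,y0,w,h,k):
    b=cv2.resize(im[y0:y0+h,x0:x0+w],None,fx=k,fy=k,interpolation=cv2.INTER_CUBIC)
    def ln(A,c):
        uv=((proj(p,case2w(q,A))-[x0,y0]+.5)*k).astype(int); cv2.polylines(b,[uv],True,c,1)
    ln([(-80,103,56),(-80,-103,56),(80,-103,56),(80,103,56)],(0,255,0))
    for y in(62,0,-62): ln([(-22.5,y-29,6),(32.5,y-29,6),(32.5,y+29,6),(-22.5,y+29,6)],(0,0,255))
    ln([(-116,22,62),(-80,22,62),(-80,-22,62),(-116,-22,62)],(255,255,0))
    ln([(-98,-2,94),(-98,2,94)],(255,0,255))
    cv2.imwrite(nm,b)
draw(s,ps,'pics/d1.png',165,140,160,190,3)
draw(t,pt,'pics/d2.png',315,130,160,140,4)
E
```

```text
s [210 264  26  25 347] [223.14121037 276.42939481]
t [377 173  16  21 237] [384.40506329 183.03375527]
pad tri (array([ 0.65424201, -0.15834747,  0.05840369]), np.float64(0.0007848154828371126))
[-80. 103.  56.] (array([ 0.71090936, -0.08029695,  0.05766324]), np.float64(0.003002005857883575))
[ -80. -103.   56.] (array([ 0.51294431, -0.04154437,  0.05747771]), np.float64(0.0006889951037016363))
[  80. -103.   56.] (array([ 0.47670846, -0.19122936,  0.11684141]), np.float64(0.014249666925724394))
[ 80. 103.  56.] (array([ 0.67404894, -0.23200662,  0.10958579]), np.float64(0.007761438329426018))
[ 0.59041951 -0.15797291 -0.19950811] [[-0.   0.5]
 [ 0.5 -0.4]
 [-0.1 -2.8]
 [-2.6 -2. ]
 [ 1.6  0.3]
 [ 0.   2. ]
 [-7.6 -1.4]
 [-5.1 -5.7]]
pad pred [[ 0.65215407 -0.16549101  0.0514282 ]] wing [[ 0.61655455 -0.02871818  0.07740639]]
```

```bash
python3 -c "
import cv2,numpy as np
a=cv2.imread('pics/d1.png')[:, :];b=cv2.imread('pics/d2.png')
a=cv2.resize(a,None,fx=.8,fy=.8)
o=np.zeros((560,384+416,3),np.uint8);o[:a.shape[0],:384]=a
b=cv2.resize(b,(416,364));o[:364,384:]=b
cv2.imwrite('pics/d12.png',o)"
```

```text
(no output)
```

View pics/d12.png

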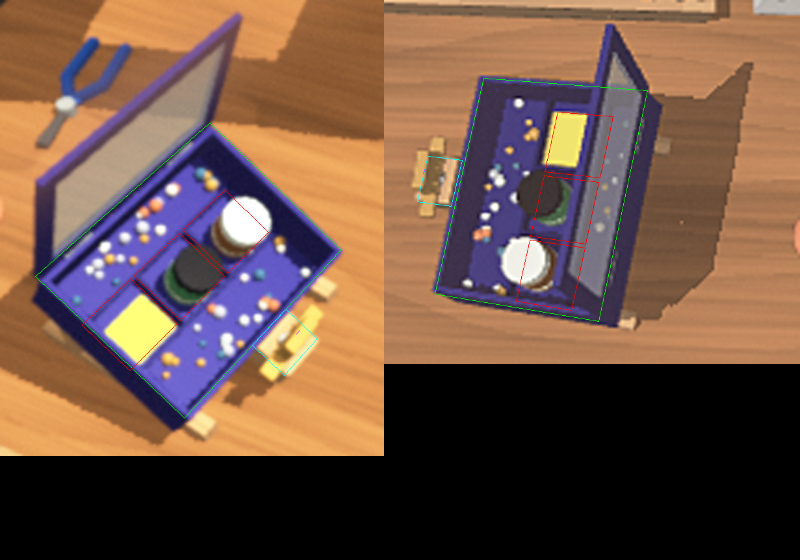

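Run:
```python
from h import *
from scipy.optimize import least_squares
ps=bot.camera_params('scene');pt=bot.camera_params('top')
us=np.array([(243,548),(447,330),(277,170),(55,370)])/3.156+[165,140]-.5; us=np.r_[us,[[223.1,276.4]]]
ut=np.array([(157,127),(83,472),(383,532),(453,172)])/4.25+[315,130]-.5; ut=np.r_[ut,[[384.4,183.0]]]
Ps=np.array([(-80,103,56),(-80,-103,56),(80,-103,56),(80,103,56),(-1,62,8)],float)
Pt=Ps.copy(); Pt[2:4,2]=0
for free in (0,1):
    def f(q):
        d=[0,0,q[3]*free]
        return np.r_[(proj(ps,case2w(q,Ps)+d)-us).ravel(),(proj(pt,case2w(q,Pt)+d)-ut).ravel()]
    r=least_squares(f,[.55,-.1,0,0],loss='soft_l1'); q=r.x; print(q,np.round(f(q).reshape(-1,2),1).tolist())
    if free==0: np.save('q.npy',q[:3])
    print('pad pred',case2w(q,[-1,62,8]),'wing',case2w(q,[-98,0,94]))
```

```text
[ 0.59326673 -0.15485434 -0.18577207  0.        ] [[1.7, 2.2], [1.1, 0.4], [-0.2, -1.6], [-1.8, 0.2], [-1.1, 1.8], [-0.4, -0.5], [-0.8, 1.4], [0.3, 1.4], [0.7, 0.3], [0.8, 0.4]]
pad pred [[ 0.65509874 -0.16152377  0.0514282 ]] wing [[ 0.61762392 -0.02525282  0.07740639]]
[ 0.59345019 -0.15453788 -0.18607588  0.00124847] [[1.6, 2.0], [1.2, 0.1], [-0.2, -1.9], [-1.9, -0.1], [-1.1, 1.6], [-0.5, -0.7], [-0.9, 1.3], [0.2, 1.3], [0.6, 0.1], [0.7, 0.2]]
pad pred [[ 0.65528017 -0.1612261   0.0514282 ]] wing [[ 0.61784676 -0.02494377  0.07740639]]
```

```bash
cat >> h.py <<'E'
def lidpt(th,lx,y,lz): # lx = distance from hinge
    return np.array([80-lx*np.cos(th)+lz*np.sin(th),y,56+lx*np.sin(th)+lz*np.cos(th)])
E
python3 - <<'E'
from h import *
q=np.load('q.npy')
ps=bot.camera_params('scene');pt=bot.camera_params('top')
obs_s=np.array([(318,18),(48,240)])/3.156+[165,140]-.5
obs_t=np.array([(370,40)])/4.25+[315,130]-.5
for th in np.arange(1.5,1.95,.05):
    a=proj(ps,case2w(q,[lidpt(th,154,-103,0),lidpt(th,154,103,0)]))-obs_s
    b=proj(pt,case2w(q,[lidpt(th,154,103,0)]))-obs_t
    w=case2w(q,lidpt(th,154,0,0))[0]
    print(round(th,2),a.round(1).tolist(),b.round(1).tolist(),w.round(3))
E
```

```text
1.5 [[13.5, 14.6], [17.4, 17.0]] [[-17.3, -0.8]] [ 0.602 -0.111  0.261]
1.55 [[10.4, 11.5], [13.8, 13.5]] [[-13.9, -0.7]] [ 0.6   -0.117  0.265]
1.6 [[7.3, 8.5], [10.2, 10.1]] [[-10.3, -0.6]] [ 0.599 -0.124  0.269]
1.65 [[4.1, 5.6], [6.5, 6.8]] [[-6.7, -0.4]] [ 0.598 -0.13   0.273]
1.7 [[0.9, 2.8], [2.8, 3.6]] [[-2.9, -0.1]] [ 0.597 -0.137  0.276]
1.75 [[-2.4, 0.2], [-1.0, 0.5]] [[0.8, 0.2]] [ 0.595 -0.144  0.278]
1.8 [[-5.7, -2.3], [-4.7, -2.5]] [[4.7, 0.6]] [ 0.594 -0.152  0.281]
1.85 [[-9.0, -4.7], [-8.3, -5.3]] [[8.6, 1.1]] [ 0.593 -0.159  0.283]
1.9 [[-12.3, -6.9], [-12.0, -8.0]] [[12.5, 1.7]] [ 0.591 -0.166  0.285]
```

```bash
cat >> h.py <<'E'
def go(P,ang=None):
    o=bot.observe(); R=np.array(o['eef_rot']); d=R.T@(np.asarray(P)-o['tcp_pos'])
    y=0
    if ang is not None:
        y=-(ang-np.degrees(np.arctan2(R[1,0],R[0,0]))); y=(y+180)%360-180
    d2=np.linalg.norm(d); print('tx %.3f ty %.3f tz %.3f yaw %.4f  rows>=%.1f'%(*d,y/360,max(d2/.0625,abs(y)/10.7)))
def st():
    o=bot.observe(); R=o['eef_rot']; print('t %.2f'%o['clock'],'tcp',np.round(o['tcp_pos'],4),'ang %.1f'%np.degrees(np.arctan2(R[1][0],R[0][0])),'F',np.round(o['contact_force'],1),'gap %.4f'%o['finger_gap'],'q',np.round(o['qpos'],2), 'Rz',np.round(np.array(R)[:,2],3))
def U(q,u,v,z): # horizontal frame: u uphill, v case y (m)
    y=q[2]; return np.array([q[0]+u*np.sin(y)+v*np.cos(y), q[1]-u*np.cos(y)+v*np.sin(y), z])
E
python3 - <<'E'
from h import *
q=np.load('q.npy'); a=np.degrees(q[2]); print(a)
go([.222,-.53,.40]); go(U(q,-.08,0,.40),a); go(U(q,-.08,0,.25),a)
E
```

```text
-10.643955695150645
tx -0.000 ty 0.000 tz -0.162 yaw 0.0000  rows>=2.6
tx -0.270 ty -0.531 tz -0.162 yaw -0.1573  rows>=9.9
tx -0.269 ty -0.531 tz -0.012 yaw -0.1573  rows>=9.5
```

>>> {"name": "step_arm", "arguments": {
  "motion": [
    {"tx": 0, "ty": 0, "tz": -0.06, "yaw": 0, "jaw": -1},
    {"tx": 0, "ty": 0, "tz": -0.12, "yaw": 0, "jaw": -1},
    {"tx": 0, "ty": 0, "tz": -0.162, "yaw": 0, "jaw": -1},
    {"tx": -0.03, "ty": -0.059, "tz": -0.162, "yaw": -0.0175, "jaw": -1},
    {"tx": -0.06, "ty": -0.118, "tz": -0.162, "yaw": -0.035, "jaw": -1},
    {"tx": -0.09, "ty": -0.177, "tz": -0.162, "yaw": -0.0525, "jaw": -1},
    {"tx": -0.12, "ty": -0.236, "tz": -0.162, "yaw": -0.07, "jaw": -1},
    {"tx": -0.15, "ty": -0.295, "tz": -0.162, "yaw": -0.0875, "jaw": -1},
    {"tx": -0.18, "ty": -0.354, "tz": -0.162, "yaw": -0.105, "jaw": -1},
    {"tx": -0.21, "ty": -0.413, "tz": -0.162, "yaw": -0.1225, "jaw": -1},
    {"tx": -0.24, "ty": -0.472, "tz": -0.162, "yaw": -0.14, "jaw": -1},
    {"tx": -0.27, "ty": -0.531, "tz": -0.162, "yaw": -0.1573, "jaw": -1}
  ]
}}

```text
clock: 1.65
tcp_pos: [0.5871, -0.0993, 0.4003]
eef_rot: [[0.983, -0.181, -0.0], [-0.181, -0.983, 0.001], [-0.001, -0.001, -1.0]]
contact_force: [0.6, -0.5, 0.4]
finger_gap: 0.0005
```

Run:
```python
from h import *
q=np.load('q.npy'); a=np.degrees(q[2]); st()
cv2.imwrite('pics/w1.png',bot.camera('wrist')); np.save('w1T.npy',bot.camera_params('wrist')['T'])
go(U(q,-.08,0,.25),a); go(U(q,-.03,0,.25),a);go(U(q,.02,0,.25),a);go(U(q,.04,0,.25),a)
```

```text
t 1.65 tcp [ 0.5871 -0.0993  0.4003] ang -10.4 F [ 0.6 -0.5  0.4] gap 0.0005 q [-0.37  0.15  1.33  0.    1.67 -0.19] Rz [-0.     0.001 -1.   ]
tx 0.015 ty -0.019 tz 0.150 yaw 0.0022  rows>=2.4
tx 0.014 ty 0.031 tz 0.149 yaw 0.0022  rows>=2.5
tx 0.013 ty 0.081 tz 0.149 yaw 0.0022  rows>=2.7
tx 0.013 ty 0.101 tz 0.149 yaw 0.0022  rows>=2.9
```

View pics/w1.png

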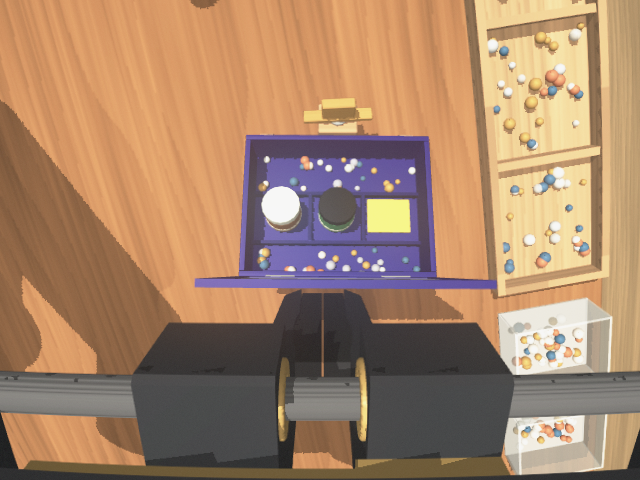

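>>> {"name": "step_arm", "arguments": {
  "motion": [
    {"tx": 0.015, "ty": -0.02, "tz": 0.05, "yaw": 0.002, "jaw": -1},
    {"tx": 0.015, "ty": -0.02, "tz": 0.1, "yaw": 0.002, "jaw": -1},
    {"tx": 0.015, "ty": -0.02, "tz": 0.15, "yaw": 0.002, "jaw": -1},
    {"tx": 0.015, "ty": 0.0, "tz": 0.15, "yaw": 0.002, "jaw": -1},
    {"tx": 0.015, "ty": 0.02, "tz": 0.15, "yaw": 0.002, "jaw": -1},
    {"tx": 0.015, "ty": 0.04, "tz": 0.15, "yaw": 0.002, "jaw": -1},
    {"tx": 0.015, "ty": 0.055, "tz": 0.15, "yaw": 0.002, "jaw": -1},
    {"tx": 0.015, "ty": 0.055, "tz": 0.15, "yaw": 0.002, "jaw": -1}
  ]
}}

```text
clock: 2.7
tcp_pos: [0.5957, -0.1511, 0.2502]
eef_rot: [[0.983, -0.186, 0.002], [-0.186, -0.983, 0.004], [0.002, -0.005, -1.0]]
contact_force: [0.7, 0.2, -0.2]
finger_gap: 0.0005
```

Run:
```python
from h import *
q=np.load('q.npy'); a=np.degrees(q[2]); st()
for n in('scene',): cv2.imwrite(f'pics/{n}2.png',bot.camera(n))
s=cv2.imread('pics/scene2.png'); cv2.imwrite('pics/s2c.png',cv2.resize(s[60:340,120:440],(640,560)))
go(U(q,.045,0,.25),a)
```

```text
t 2.70 tcp [ 0.5957 -0.1511  0.2502] ang -10.7 F [ 0.7  0.2 -0.2] gap 0.0005 q [-0.44  0.26  1.49  0.01  1.39 -0.26] Rz [ 0.002  0.004 -1.   ]
tx -0.001 ty 0.050 tz -0.001 yaw -0.0001  rows>=0.8
```

View pics/s2c.png

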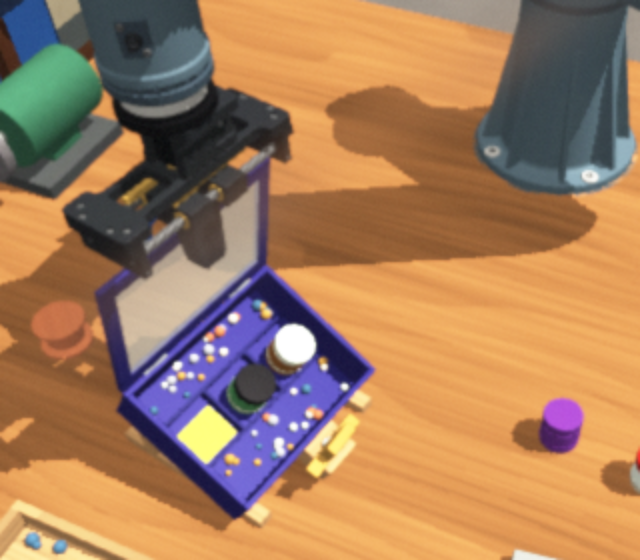

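>>> {"name": "step_arm", "arguments": {
  "motion": [
    {"tx": 0, "ty": 0.015, "tz": 0, "yaw": 0, "jaw": -1},
    {"tx": 0, "ty": 0.03, "tz": 0, "yaw": 0, "jaw": -1},
    {"tx": 0, "ty": 0.04, "tz": 0, "yaw": 0, "jaw": -1}
  ]
}}

```text
clock: 3.12
tcp_pos: [0.5928, -0.1636, 0.2501]
eef_rot: [[0.985, -0.172, 0.009], [-0.172, -0.984, 0.05], [-0.0, -0.051, -0.999]]
contact_force: [20.1, 114.3, 19.4]
finger_gap: 0.0003
```

Run:
```python
from h import *
st(); print(bot.observe()['moment'])
```

```text
t 3.12 tcp [ 0.5928 -0.1636  0.2501] ang -9.9 F [ 20.1 114.3  19.4] gap 0.0003 q [-0.49  0.26  1.49  0.05  1.41 -0.32] Rz [ 0.009  0.05  -0.999]
[14.90904466 -2.60140219 -0.29638937]
```

>>> {"name": "step_arm", "arguments": {
  "motion": [
    {"tx": 0, "ty": -0.03, "tz": 0, "yaw": 0, "jaw": -1},
    {"tx": 0, "ty": -0.05, "tz": 0, "yaw": 0, "jaw": -1}
  ]
}}

```text
clock: 3.38
tcp_pos: [0.6016, -0.1119, 0.2526]
eef_rot: [[0.986, -0.169, 0.008], [-0.169, -0.984, 0.05], [-0.0, -0.051, -0.999]]
contact_force: [0.3, 0.1, -0.4]
finger_gap: 0.0004
```

Run:
```python
from h import *
st()
for n in('scene','top'): cv2.imwrite(f'pics/{n}3.png',bot.camera(n))
s=cv2.imread('pics/scene3.png'); cv2.imwrite('pics/s3c.png',cv2.resize(s[100:340,140:340],(500,600)))
s=cv2.imread('pics/top3.png'); cv2.imwrite('pics/t3c.png',cv2.resize(s[110:270,315:475],(600,600)))
```

```text
t 3.38 tcp [ 0.6016 -0.1119  0.2526] ang -9.7 F [ 0.3  0.1 -0.4] gap 0.0004 q [-0.4   0.25  1.49  0.05  1.41 -0.24] Rz [ 0.008  0.05  -0.999]
```

View pics/s3c.png

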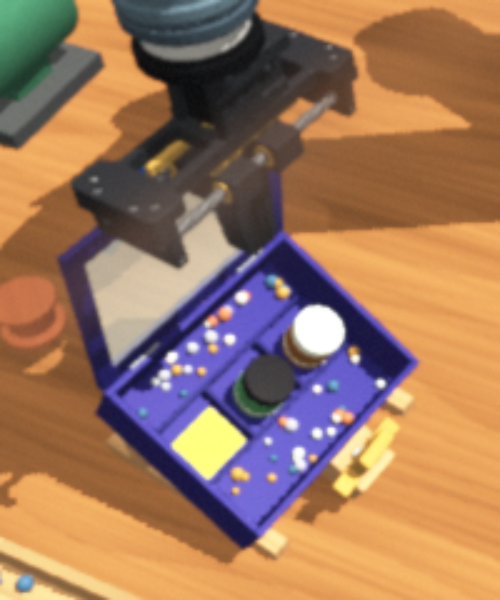

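View pics/t3c.png

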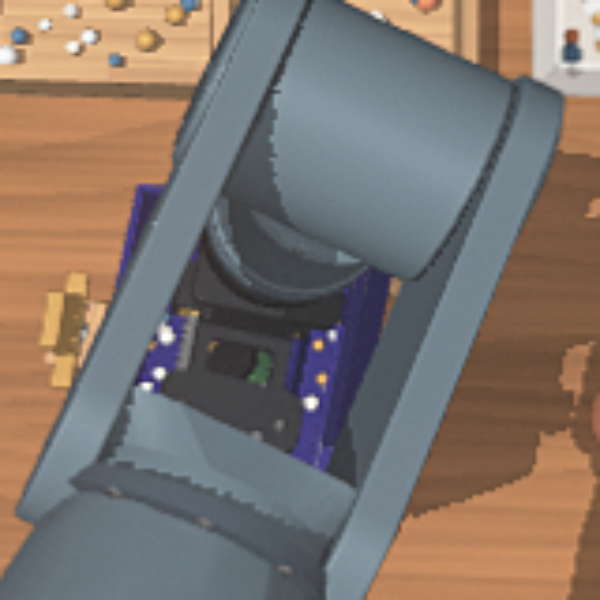

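Run:
```python
from h import *
q=np.load('q.npy')
ps=bot.camera_params('scene')
print(np.array([(62,257)])/2.5+[140,100])
for th in np.arange(1.75,2.2,.05):
    w=case2w(q,lidpt(th,154,0,0))[0]; d=w[:2]-q[:2]
    print(round(th,2),proj(ps,case2w(q,[lidpt(th,154,103,0)])).round(1), 'u %.3f h %.3f'%(d@[np.sin(q[2]),-np.cos(q[2])],w[2]))
w=bot.camera_params('wrist'); 
# refine case from w1
w['T']=np.load('w1T.npy'); im=cv2.imread('pics/w1.png')
h=cv2.cvtColor(im,cv2.COLOR_BGR2HSV); m=((abs(h[...,0].astype(int)-29)<4)&(h[...,1]>130)&(h[...,2]>190)).astype(np.uint8)
k,l,st_,ce=cv2.connectedComponentsWithStats(m); i=1+st_[1:,4].argmax(); print(st_[i],ce[i])
P=[(-80,-103,56),(-80,103,56),(-1,62,8),(-98,0,94)]
print(proj(w,case2w(q,P)).round(1))
cv2.imwrite('pics/w1c.png',cv2.resize(im[90:300,190:450],(780,630))[:600])
```

```text
[[164.8 202.8]]
1.75 [[178.8 216. ]] u -0.011 h 0.278
1.8 [[175.1 213. ]] u -0.003 h 0.281
1.85 [[171.4 210.2]] u 0.004 h 0.283
1.9 [[167.7 207.5]] u 0.012 h 0.285
1.95 [[164.2 205. ]] u 0.019 h 0.286
2.0 [[160.7 202.6]] u 0.027 h 0.287
2.05 [[157.2 200.5]] u 0.034 h 0.287
2.1 [[153.9 198.5]] u 0.042 h 0.287
2.15 [[150.7 196.6]] u 0.050 h 0.287
2.2 [[147.5 195. ]] u 0.058 h 0.287Traceback (most recent call last):
  File "<stdin>", line 12, in <module>
ValueError: attempt to get argmax of an empty sequence
```

Run:
```python
from h import *
q=np.load('q.npy'); a=np.degrees(q[2])
go(U(q,-.066,.03,.15),a); go(U(q,-.066,.03,.042),a)
im=cv2.imread('pics/w1.png'); w=bot.camera_params('wrist'); w['T']=np.load('w1T.npy')
h=cv2.cvtColor(im,cv2.COLOR_BGR2HSV); print(h[215,388])
m=((abs(h[...,0].astype(int)-30)<6)&(h[...,1]>110)&(h[...,2]>190)).astype(np.uint8)
k,l,s_,ce=cv2.connectedComponentsWithStats(m); i=1+s_[1:,4].argmax(); print(s_[i],ce[i])
P=[(-80,-103,56),(-80,103,56),(-1,62,8),(-98,0,94)]
print(proj(w,case2w(q,P)).round(1))
cv2.imwrite('pics/w1c.png',cv2.resize(im[90:290,190:450],(780,600)))
```

```text
tx 0.030 ty -0.018 tz 0.104 yaw 0.0024  rows>=1.8
tx 0.030 ty -0.012 tz 0.212 yaw 0.0024  rows>=3.4
[ 30 109 247]
[367 199  43  33 493] [397.57606491 211.76267748]
[[244.5 141.7]
 [426.9 144.5]
 [386.1 222.5]
 [337.3 111.2]]
```

View pics/w1c.png

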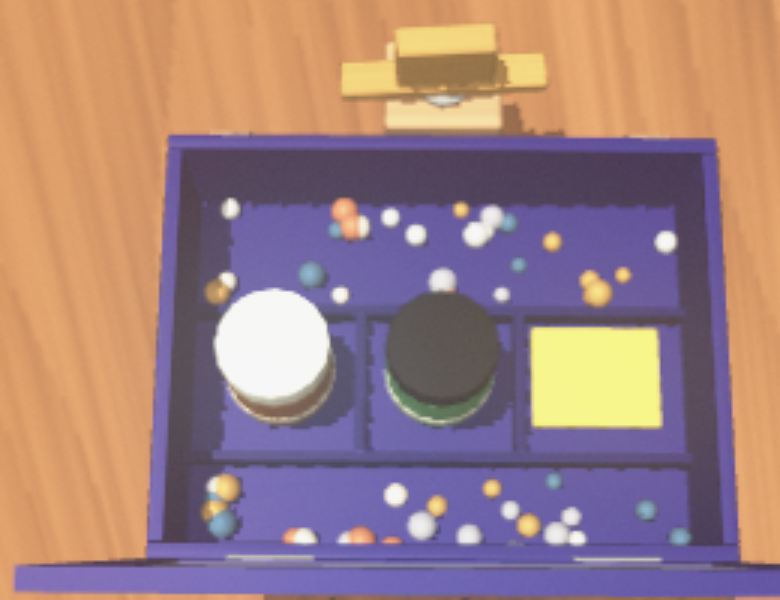

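Run:
```python
from h import *
print(np.abs(bot.observe()['qvel']).max())
w=bot.camera_params('wrist'); im=bot.camera('wrist'); w2=bot.camera_params('wrist'); print(abs(w['T']-w2['T']).max())
np.save('w2T.npy',w['T']); cv2.imwrite('pics/w2.png',im)
```

```text
0.05237075269967414
0.00147896560607097
```

View pics/w2.png

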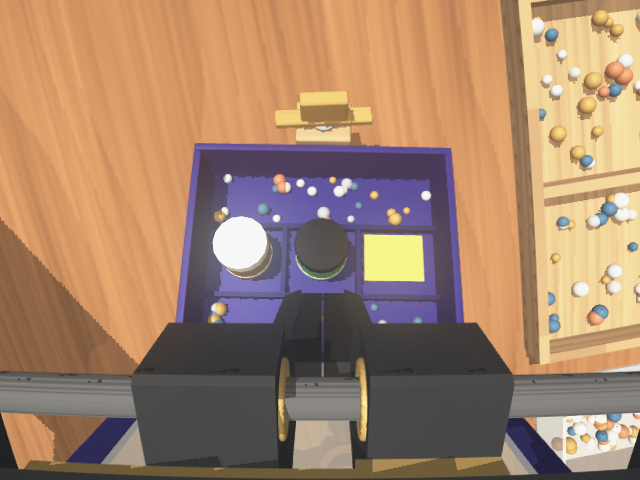

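Run:
```python
from h import *
from scipy.optimize import least_squares
w=bot.camera_params('wrist'); w['T']=np.load('w2T.npy'); im=cv2.imread('pics/w2.png')
h=cv2.cvtColor(im,cv2.COLOR_BGR2HSV)
m=((abs(h[...,0].astype(int)-30)<6)&(h[...,1]>90)&(h[...,2]>200)).astype(np.uint8)
m[:200]=0; m[:,:350]=0;m[300:]=0;m[:,440:]=0
k,l,s_,ce=cv2.connectedComponentsWithStats(m); i=1+s_[1:,4].argmax(); print(s_[i],ce[i])
q0=np.load('q.npy')
P=np.array([(-80,-103,56),(-80,103,56),(-1,62,8)],float); uv=np.array([(196,145.5),(451,150),ce[i]])
print((proj(w,case2w(q0,P))-uv).round(1))
def f(q): return (proj(w,case2w(q,P))-uv).ravel()
r=least_squares(f,q0); print(r.x,f(r.x).round(1), r.x-q0)
print(proj(w,case2w(r.x,[(-98,0,94)])))
b=cv2.resize(im[70:330,160:490],None,fx=2.2,fy=2.2,interpolation=2)
def ln(A,c):
    uv=((proj(w,case2w(r.x,A))-[160,70]+.5)*2.2).astype(int); cv2.polylines(b,[uv],True,c,1)
ln([(-80,103,56),(-80,-103,56),(80,-103,56),(80,103,56)],(0,255,0))
for y in(62,0,-62): ln([(-22.5,y-29,6),(32.5,y-29,6),(32.5,y+29,6),(-22.5,y+29,6)],(0,0,255))
ln([(-116,22,62),(-80,22,62),(-80,-22,62),(-116,-22,62)],(255,255,0)); ln([(-98,-3,94),(-98,3,94)],(255,0,255))
cv2.imwrite('pics/d3.png',b); np.save('qw.npy',r.x)
```

```text
[ 364  235   60   46 2681] [393.24132786 257.62140992]
[[-1.4 -1.6]
 [ 0.5 -2. ]
 [ 0.8 -0.6]]
[ 0.592995   -0.15599051 -0.18775806] [-1.2 -0.4  0.6 -0.2  0.7  0.8] [-0.00027173 -0.00113617 -0.00198599]
[[324.22996833  99.97141721]]
```

View pics/d3.png

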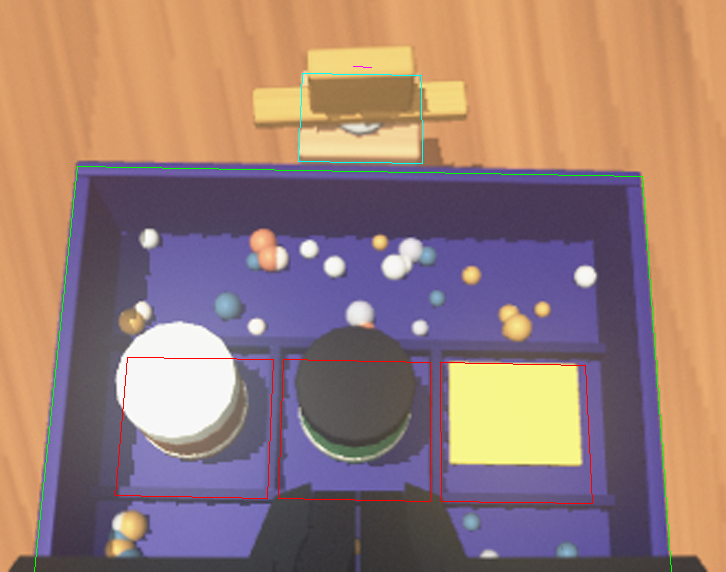

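>>> {"name": "step_arm", "arguments": {
  "motion": [
    {"tx": 0.015, "ty": -0.009, "tz": 0.05, "yaw": 0.002, "jaw": -1},
    {"tx": 0.03, "ty": -0.018, "tz": 0.104, "yaw": 0.002, "jaw": -1},
    {"tx": 0.03, "ty": -0.016, "tz": 0.16, "yaw": 0.002, "jaw": -1},
    {"tx": 0.03, "ty": -0.013, "tz": 0.195, "yaw": 0.002, "jaw": -1},
    {"tx": 0.03, "ty": -0.012, "tz": 0.21, "yaw": 0.002, "jaw": -1},
    {"tx": 0.03, "ty": -0.012, "tz": 0.212, "yaw": 0.002, "jaw": -1}
  ]
}}

```text
clock: 4.28
tcp_pos: [0.6345, -0.0991, 0.041]
eef_rot: [[0.983, -0.185, 0.007], [-0.185, -0.982, 0.049], [-0.002, -0.049, -0.999]]
contact_force: [0.2, -0.4, 0.7]
finger_gap: 0.0006
```

```bash
cp qw.npy q.npy
python3 - <<'E'
from h import *
st()
E
```

```text
t 4.28 tcp [ 0.6345 -0.0991  0.041 ] ang -10.7 F [ 0.2 -0.4  0.7] gap 0.0006 q [-0.36  0.55  1.55  0.06  1.05 -0.2 ] Rz [ 0.007  0.049 -0.999]
```

>>> {"name": "step_arm", "arguments": {
  "motion": [
    {"tx": 0, "ty": -0.009, "tz": 0.002, "yaw": 0, "jaw": -1},
    {"tx": 0, "ty": -0.016, "tz": 0.005, "yaw": 0, "jaw": -1}
  ]
}}

```text
clock: 4.53
tcp_pos: [0.6388, -0.0862, 0.0396]
eef_rot: [[0.983, -0.183, 0.01], [-0.184, -0.982, 0.042], [0.002, -0.043, -0.999]]
contact_force: [-14.3, -25.2, 19.6]
finger_gap: 0.0004
```

>>> {"name": "step_arm", "arguments": {
  "motion": [
    {"tx": 0, "ty": -0.008, "tz": 0.003, "yaw": 0, "jaw": -1}
  ]
}}

```text
clock: 4.65
tcp_pos: [0.6391, -0.0858, 0.0399]
eef_rot: [[0.983, -0.181, 0.007], [-0.181, -0.983, 0.028], [0.002, -0.029, -1.0]]
contact_force: [-25.1, -40.4, 16.2]
finger_gap: 0.0006
```

>>> {"name": "step_arm", "arguments": {
  "motion": [
    {"tx": 0, "ty": -0.009, "tz": 0.003, "yaw": 0, "jaw": -1}
  ]
}}

```text
clock: 4.78
tcp_pos: [0.639, -0.0859, 0.04]
eef_rot: [[0.984, -0.18, 0.003], [-0.18, -0.984, 0.014], [0.0, -0.014, -1.0]]
contact_force: [-20.7, -35.6, 12.7]
finger_gap: 0.0003
```

>>> {"name": "step_arm", "arguments": {
  "motion": [
    {"tx": 0, "ty": -0.009, "tz": 0.003, "yaw": 0, "jaw": -1}
  ]
}}

```text
clock: 4.9
tcp_pos: [0.639, -0.0861, 0.0402]
eef_rot: [[0.984, -0.18, -0.001], [-0.18, -0.984, -0.0], [-0.001, 0.0, -1.0]]
contact_force: [-19.4, -31.0, 13.1]
finger_gap: 0.0002
```

>>> {"name": "step_arm", "arguments": {
  "motion": [
    {"tx": 0, "ty": -0.009, "tz": 0.003, "yaw": 0, "jaw": -1}
  ]
}}

```text
clock: 5.03
tcp_pos: [0.639, -0.0861, 0.0403]
eef_rot: [[0.984, -0.179, -0.005], [-0.18, -0.984, -0.013], [-0.002, 0.014, -1.0]]
contact_force: [-19.0, -30.6, 13.5]
finger_gap: 0.0005
```

>>> {"name": "step_arm", "arguments": {
  "motion": [
    {"tx": 0, "ty": -0.009, "tz": 0.003, "yaw": 0, "jaw": -1}
  ]
}}

```text
clock: 5.15
tcp_pos: [0.639, -0.0861, 0.0404]
eef_rot: [[0.984, -0.179, -0.008], [-0.18, -0.983, -0.027], [-0.003, 0.028, -1.0]]
contact_force: [-18.7, -31.4, 13.8]
finger_gap: 0.0004
```

>>> {"name": "step_arm", "arguments": {
  "motion": [
    {"tx": 0, "ty": -0.01, "tz": 0.003, "yaw": 0, "jaw": -1}
  ]
}}

```text
clock: 5.28
tcp_pos: [0.639, -0.086, 0.0405]
eef_rot: [[0.984, -0.179, -0.013], [-0.18, -0.983, -0.042], [-0.005, 0.043, -0.999]]
contact_force: [-21.8, -37.0, 13.7]
finger_gap: 0.0004
```

>>> {"name": "step_arm", "arguments": {
  "motion": [
    {"tx": 0, "ty": -0.01, "tz": 0.003, "yaw": 0, "jaw": -1}
  ]
}}

```text
clock: 5.4
tcp_pos: [0.639, -0.086, 0.0406]
eef_rot: [[0.984, -0.179, -0.017], [-0.18, -0.982, -0.056], [-0.007, 0.058, -0.998]]
contact_force: [-19.9, -34.1, 15.4]
finger_gap: 0.0004
```

>>> {"name": "step_arm", "arguments": {
  "motion": [
    {"tx": 0, "ty": -0.01, "tz": 0.003, "yaw": 0, "jaw": -1}
  ]
}}

```text
clock: 5.52
tcp_pos: [0.639, -0.0861, 0.0408]
eef_rot: [[0.984, -0.179, -0.021], [-0.18, -0.981, -0.071], [-0.008, 0.074, -0.997]]
contact_force: [-20.3, -33.6, 15.2]
finger_gap: 0.0004
```

>>> {"name": "step_arm", "arguments": {
  "motion": [
    {"tx": 0, "ty": -0.01, "tz": 0.003, "yaw": 0, "jaw": -1}
  ]
}}

```text
clock: 5.65
tcp_pos: [0.6389, -0.0861, 0.0409]
eef_rot: [[0.983, -0.179, -0.026], [-0.181, -0.98, -0.085], [-0.01, 0.089, -0.996]]
contact_force: [-19.8, -33.3, 16.1]
finger_gap: 0.0006
```

>>> {"name": "step_arm", "arguments": {
  "motion": [
    {"tx": 0, "ty": -0.01, "tz": 0.003, "yaw": 0, "jaw": -1}
  ]
}}

```text
clock: 5.78
tcp_pos: [0.6389, -0.0861, 0.041]
eef_rot: [[0.983, -0.179, -0.031], [-0.181, -0.978, -0.1], [-0.012, 0.104, -0.995]]
contact_force: [-19.8, -32.1, 16.2]
finger_gap: 0.0001
```

>>> {"name": "step_arm", "arguments": {
  "motion": [
    {"tx": 0, "ty": -0.01, "tz": 0.003, "yaw": 0, "jaw": -1}
  ]
}}

```text
clock: 5.9
tcp_pos: [0.6389, -0.0861, 0.0412]
eef_rot: [[0.983, -0.179, -0.035], [-0.182, -0.977, -0.114], [-0.014, 0.119, -0.993]]
contact_force: [-19.8, -32.4, 17.7]
finger_gap: 0.0003
```

>>> {"name": "step_arm", "arguments": {
  "motion": [
    {"tx": 0, "ty": -0.01, "tz": 0.003, "yaw": 0, "jaw": -1}
  ]
}}

```text
clock: 6.02
tcp_pos: [0.6389, -0.0861, 0.0413]
eef_rot: [[0.983, -0.18, -0.04], [-0.183, -0.975, -0.129], [-0.016, 0.134, -0.991]]
contact_force: [-20.2, -32.4, 18.1]
finger_gap: 0.0001
```

>>> {"name": "step_arm", "arguments": {
  "motion": [
    {"tx": 0, "ty": 0.01, "tz": -0.01, "yaw": 0, "jaw": -1},
    {"tx": 0, "ty": 0.02, "tz": -0.05, "yaw": 0, "jaw": -1}
  ]
}}

```text
clock: 6.28
tcp_pos: [0.6361, -0.0993, 0.0932]
eef_rot: [[0.983, -0.18, -0.043], [-0.184, -0.975, -0.128], [-0.019, 0.133, -0.991]]
contact_force: [0.2, 0.2, -0.3]
finger_gap: 0.0003
```

Run:
```python
from h import *
q=np.load('q.npy'); a=np.degrees(q[2])
st(); go(U(q,-.05,0.03,.2),a); go([.497,.261,.15],a); go([.497,.261,.08],a);go([.497,.261,.023],a)
```

```text
t 6.28 tcp [ 0.6361 -0.0993  0.0932] ang -10.6 F [ 0.2  0.2 -0.3] gap 0.0003 q [-0.27  0.5   1.5  -0.15  1.14 -0.03] Rz [-0.043 -0.128 -0.991]
tx -0.004 ty 0.028 tz -0.104 yaw 0.0004  rows>=1.7
tx -0.204 ty -0.319 tz -0.096 yaw 0.0004  rows>=6.2
tx -0.203 ty -0.328 tz -0.027 yaw 0.0004  rows>=6.2
tx -0.202 ty -0.336 tz 0.030 yaw 0.0004  rows>=6.3
```

>>> {"name": "step_arm", "arguments": {
  "motion": [
    {"tx": 0, "ty": 0, "tz": -0.06, "yaw": 0, "jaw": -1},
    {"tx": 0, "ty": -0.02, "tz": -0.1, "yaw": 0, "jaw": 0},
    {"tx": -0.034, "ty": -0.08, "tz": -0.1, "yaw": 0, "jaw": 1},
    {"tx": -0.068, "ty": -0.13, "tz": -0.1, "yaw": 0, "jaw": 1},
    {"tx": -0.102, "ty": -0.18, "tz": -0.1, "yaw": 0, "jaw": 1},
    {"tx": -0.136, "ty": -0.23, "tz": -0.1, "yaw": 0, "jaw": 1},
    {"tx": -0.17, "ty": -0.28, "tz": -0.1, "yaw": 0, "jaw": 1},
    {"tx": -0.204, "ty": -0.319, "tz": -0.097, "yaw": 0, "jaw": 1},
    {"tx": -0.204, "ty": -0.319, "tz": -0.097, "yaw": 0, "jaw": 1},
    {"tx": -0.204, "ty": -0.319, "tz": -0.097, "yaw": 0, "jaw": 1}
  ]
}}

```text
clock: 7.52
tcp_pos: [0.4977, 0.2619, 0.1517]
eef_rot: [[0.983, -0.179, -0.041], [-0.183, -0.975, -0.127], [-0.017, 0.133, -0.991]]
contact_force: [0.5, 0.1, -0.7]
finger_gap: 0.0873
```

Run:
```python
from h import *
q=np.load('q.npy'); a=np.degrees(q[2]); st()
w=bot.camera_params('wrist'); im=bot.camera('wrist'); cv2.imwrite('pics/w4.png',im)
h=cv2.cvtColor(im,cv2.COLOR_BGR2HSV)
m=(((h[...,0]<6)|(h[...,0]>174))&(h[...,1]>150)&(h[...,2]>90)).astype(np.uint8)
k,l,s_,ce=cv2.connectedComponentsWithStats(m)
for i in range(1,k):
    if s_[i,4]>100: print(s_[i],ce[i],plane(w,ce[i],.044), plane(w,ce[i],.040))
```

```text
t 7.53 tcp [0.4977 0.2619 0.1517] ang -10.5 F [ 0.5  0.1 -0.7] gap 0.0873 q [ 0.33  0.31  1.64 -0.11  1.27  0.55] Rz [-0.041 -0.127 -0.991]
[ 287  174   68   68 3626] [320.6161059  207.71952565] [0.49504347 0.26410718 0.044     ] [0.49468284 0.26263392 0.04      ]
```

View pics/w4.png

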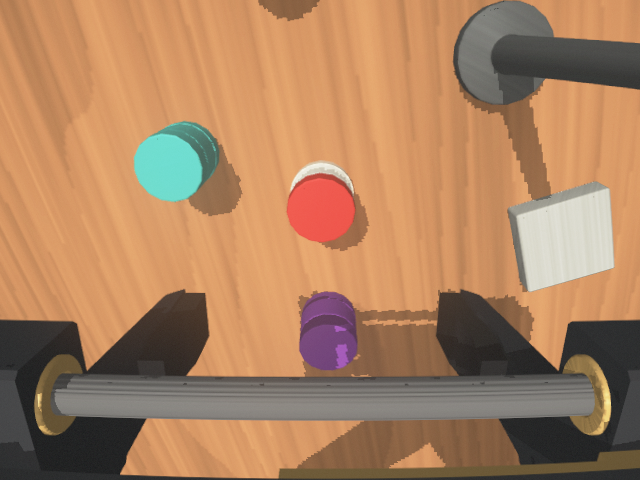

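Run:
```python
from h import *
go([.4955,.261,.08]);go([.4955,.261,.022])
```

```text
tx -0.001 ty -0.009 tz 0.071 yaw 0.0000  rows>=1.1
tx -0.000 ty -0.016 tz 0.129 yaw 0.0000  rows>=2.1
```

>>> {"name": "step_arm", "arguments": {
  "motion": [
    {"tx": -0.001, "ty": -0.005, "tz": 0.04, "yaw": 0, "jaw": 1},
    {"tx": -0.001, "ty": -0.009, "tz": 0.075, "yaw": 0, "jaw": 1},
    {"tx": -0.001, "ty": -0.013, "tz": 0.105, "yaw": 0, "jaw": 1},
    {"tx": -0.001, "ty": -0.016, "tz": 0.129, "yaw": 0, "jaw": 1},
    {"tx": -0.001, "ty": -0.016, "tz": 0.129, "yaw": 0, "jaw": 1},
    {"tx": -0.001, "ty": -0.016, "tz": 0.129, "yaw": 0, "jaw": -1},
    {"tx": -0.001, "ty": -0.016, "tz": 0.129, "yaw": 0, "jaw": -1},
    {"tx": -0.001, "ty": -0.016, "tz": 0.129, "yaw": 0, "jaw": -1},
    {"tx": -0.001, "ty": -0.016, "tz": 0.129, "yaw": 0, "jaw": -1},
    {"tx": -0.001, "ty": -0.016, "tz": 0.129, "yaw": 0, "jaw": -1}
  ]
}}

```text
clock: 8.82
tcp_pos: [0.4948, 0.2607, 0.0219]
eef_rot: [[0.983, -0.18, -0.041], [-0.184, -0.975, -0.127], [-0.017, 0.133, -0.991]]
contact_force: [0.7, 0.4, 2.3]
finger_gap: 0.041
```

Run:
```python
from h import *
q=np.load('q.npy'); a=np.degrees(q[2]); st()
go([.497,.261,.18]); go(U(q,-.12,.06,.2),a); go(U(q,-.035,.06,.2),a)
```

```text
t 8.82 tcp [0.4948 0.2607 0.0219] ang -10.6 F [0.7 0.4 2.3] gap 0.0410 q [ 0.33  0.5   1.69 -0.12  1.04  0.59] Rz [-0.041 -0.127 -0.991]
tx -0.001 ty 0.020 tz -0.157 yaw 0.0000  rows>=2.5
tx 0.231 ty 0.293 tz -0.144 yaw 0.0005  rows>=6.4
tx 0.230 ty 0.378 tz -0.133 yaw 0.0005  rows>=7.4
```

>>> {"name": "step_arm", "arguments": {
  "motion": [
    {"tx": 0, "ty": 0.007, "tz": -0.05, "yaw": 0, "jaw": -1},
    {"tx": 0, "ty": 0.014, "tz": -0.1, "yaw": 0, "jaw": -1},
    {"tx": 0.0, "ty": 0.02, "tz": -0.157, "yaw": 0, "jaw": -1},
    {"tx": 0.03, "ty": 0.06, "tz": -0.155, "yaw": 0, "jaw": -1},
    {"tx": 0.065, "ty": 0.1, "tz": -0.153, "yaw": 0, "jaw": -1},
    {"tx": 0.1, "ty": 0.14, "tz": -0.15, "yaw": 0, "jaw": -1},
    {"tx": 0.135, "ty": 0.18, "tz": -0.148, "yaw": 0, "jaw": -1},
    {"tx": 0.17, "ty": 0.22, "tz": -0.146, "yaw": 0, "jaw": -1},
    {"tx": 0.2, "ty": 0.26, "tz": -0.144, "yaw": 0, "jaw": -1},
    {"tx": 0.23, "ty": 0.3, "tz": -0.142, "yaw": 0, "jaw": -1},
    {"tx": 0.23, "ty": 0.35, "tz": -0.136, "yaw": 0, "jaw": -1},
    {"tx": 0.23, "ty": 0.378, "tz": -0.133, "yaw": 0, "jaw": -1}
  ]
}}

```text
clock: 10.32
tcp_pos: [0.6575, -0.1355, 0.1993]
eef_rot: [[0.982, -0.182, -0.042], [-0.186, -0.974, -0.127], [-0.018, 0.133, -0.991]]
contact_force: [-0.1, 0.4, -1.1]
finger_gap: 0.0414
```

Run:
```python
from h import *
q=np.load('q.npy'); a=np.degrees(q[2]); st()
go(U(q,-.0022,.060,.13),a); go(U(q,-.0022,.060,.092),a)
cv2.imwrite('pics/s5.png',bot.camera('scene')); s=cv2.imread('pics/s5.png'); cv2.imwrite('pics/s5c.png',cv2.resize(s[80:340,120:380],(600,600)))
```

```text
t 10.32 tcp [ 0.6575 -0.1355  0.1993] ang -10.7 F [-0.1  0.4 -1.1] gap 0.0414 q [-0.32  0.44  1.36 -0.14  1.34 -0.1 ] Rz [-0.042 -0.127 -0.991]
tx 0.002 ty 0.020 tz 0.073 yaw 0.0002  rows>=1.2
tx 0.002 ty 0.015 tz 0.110 yaw 0.0002  rows>=1.8
```

View pics/s5c.png

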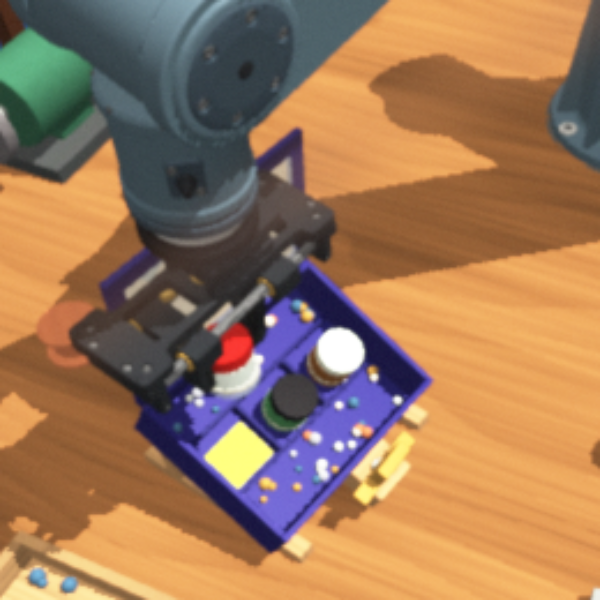

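Run:
```python
from h import *
q=np.load('q.npy'); a=np.degrees(q[2])
go(U(q,-.007,.060,.14),a); go(U(q,-.007,.060,.093),a)
```

```text
tx 0.002 ty 0.014 tz 0.062 yaw -0.0001  rows>=1.0
tx 0.002 ty 0.008 tz 0.108 yaw -0.0001  rows>=1.7
```

>>> {"name": "step_arm", "arguments": {
  "motion": [
    {"tx": 0.001, "ty": 0.012, "tz": 0.03, "yaw": 0, "jaw": -1},
    {"tx": 0.002, "ty": 0.014, "tz": 0.06, "yaw": 0, "jaw": -1},
    {"tx": 0.002, "ty": 0.011, "tz": 0.085, "yaw": 0, "jaw": -1},
    {"tx": 0.002, "ty": 0.008, "tz": 0.105, "yaw": 0, "jaw": -1},
    {"tx": 0.002, "ty": 0.008, "tz": 0.108, "yaw": 0, "jaw": -1}
  ]
}}

```text
clock: 11.0
tcp_pos: [0.6517, -0.1597, 0.0915]
eef_rot: [[0.982, -0.182, -0.046], [-0.187, -0.974, -0.128], [-0.021, 0.134, -0.991]]
contact_force: [-0.2, 0.9, -0.5]
finger_gap: 0.0412
```

Run:
```python
from h import *
q=np.load('q.npy'); a=np.degrees(q[2]); st()
for u,h in ((-7,84),(-11,79),(-17,71),(-17.5,69)): go(U(q,u/1000,.060,h/1000),a)
cv2.imwrite('pics/s6.png',bot.camera('scene')); s=cv2.imread('pics/s6.png')
w=bot.camera('wrist')
o=np.zeros((560,800,3),np.uint8); o[:400,:400]=cv2.resize(s[140:340,140:340],(400,400)); o[:300,400:]=cv2.resize(w,(400,300)); cv2.imwrite('pics/s6c.png',o)
```

```text
t 11.00 tcp [ 0.6517 -0.1597  0.0915] ang -10.8 F [-0.2  0.9 -0.5] gap 0.0412 q [-0.35  0.55  1.43 -0.15  1.16 -0.11] Rz [-0.046 -0.128 -0.991]
tx 0.002 ty -0.001 tz 0.007 yaw -0.0001  rows>=0.1
tx 0.002 ty -0.005 tz 0.012 yaw -0.0001  rows>=0.2
tx 0.002 ty -0.012 tz 0.019 yaw -0.0001  rows>=0.4
tx 0.002 ty -0.013 tz 0.021 yaw -0.0001  rows>=0.4
```

View pics/s6c.png

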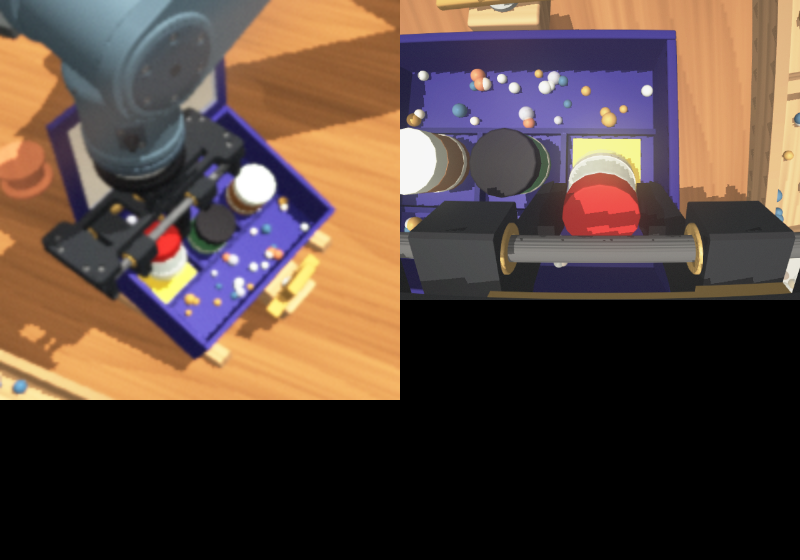

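>>> {"name": "step_arm", "arguments": {
  "motion": [
    {"tx": 0.002, "ty": -0.001, "tz": 0.004, "yaw": 0, "jaw": -1},
    {"tx": 0.002, "ty": -0.001, "tz": 0.007, "yaw": 0, "jaw": -1},
    {"tx": 0.002, "ty": -0.003, "tz": 0.01, "yaw": 0, "jaw": -1},
    {"tx": 0.002, "ty": -0.005, "tz": 0.012, "yaw": 0, "jaw": -1}
  ]
}}

```text
clock: 11.6
tcp_pos: [0.6545, -0.1578, 0.0831]
eef_rot: [[0.982, -0.183, -0.045], [-0.188, -0.974, -0.13], [-0.02, 0.136, -0.99]]
contact_force: [-11.8, -0.2, 10.3]
finger_gap: 0.0411
```

Run:
```python
from h import *
q=np.load('q.npy'); a=np.degrees(q[2]); st()
for u,h in ((-17,71),(-17.5,69)): go(U(q,u/1000,.060,h/1000),a)
```

```text
t 11.60 tcp [ 0.6545 -0.1578  0.0831] ang -10.8 F [-11.8  -0.2  10.3] gap 0.0411 q [-0.35  0.57  1.43 -0.15  1.14 -0.1 ] Rz [-0.045 -0.13  -0.99 ]
tx -0.001 ty -0.009 tz 0.011 yaw -0.0001  rows>=0.2
tx -0.001 ty -0.010 tz 0.013 yaw -0.0001  rows>=0.3
```

Run:
```python
from h import *
st(); w=bot.camera('wrist'); cv2.imwrite('pics/w7.png',cv2.resize(w[40:300,200:540],None,fx=2.3,fy=2.3))
s=bot.camera('scene');cv2.imwrite('pics/s7.png',cv2.resize(s[190:310,180:300],(600,600),interpolation=2))
```

```text
t 11.60 tcp [ 0.6545 -0.1578  0.0831] ang -10.8 F [-11.8  -0.2  10.3] gap 0.0411 q [-0.35  0.57  1.43 -0.15  1.14 -0.1 ] Rz [-0.045 -0.13  -0.99 ]
```

View pics/w7.png

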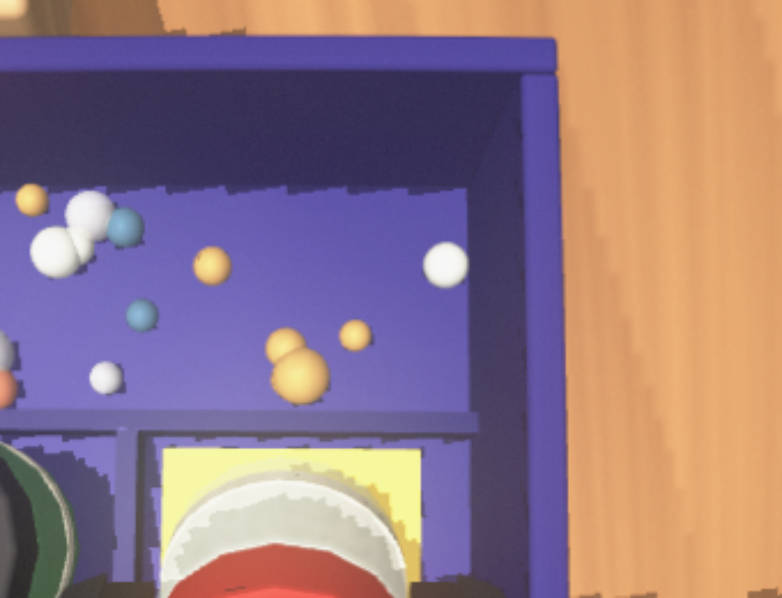

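View pics/s7.png

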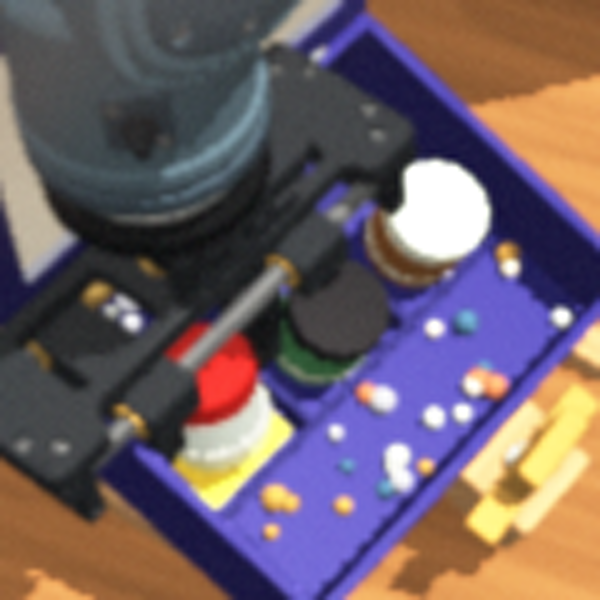

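>>> {"name": "step_arm", "arguments": {
  "motion": [
    {"tx": -0.005, "ty": -0.002, "tz": 0.0, "yaw": 0, "jaw": -1},
    {"tx": -0.006, "ty": -0.004, "tz": 0.003, "yaw": 0, "jaw": -1}
  ]
}}

```text
clock: 11.95
tcp_pos: [0.65, -0.153, 0.0807]
eef_rot: [[0.982, -0.183, -0.042], [-0.187, -0.974, -0.131], [-0.017, 0.136, -0.991]]
contact_force: [0.3, -0.0, 1.3]
finger_gap: 0.0408
```

Run:
```python
from h import *
q=np.load('q.npy'); a=np.degrees(q[2]); st()
for u,h in ((-17,71),(-17.5,69)): go(U(q,u/1000,.060,h/1000),a)
```

```text
t 11.95 tcp [ 0.65   -0.153   0.0807] ang -10.8 F [ 0.3 -0.   1.3] gap 0.0408 q [-0.34  0.56  1.45 -0.15  1.13 -0.09] Rz [-0.042 -0.131 -0.991]
tx 0.005 ty -0.005 tz 0.009 yaw -0.0001  rows>=0.2
tx 0.005 ty -0.005 tz 0.011 yaw -0.0001  rows>=0.2
```

>>> {"name": "step_arm", "arguments": {
  "motion": [
    {"tx": 0, "ty": -0.002, "tz": 0.003, "yaw": 0, "jaw": -1},
    {"tx": 0, "ty": -0.003, "tz": 0.006, "yaw": 0, "jaw": -1}
  ]
}}

```text
clock: 12.2
tcp_pos: [0.6518, -0.1499, 0.0769]
eef_rot: [[0.982, -0.183, -0.039], [-0.187, -0.974, -0.13], [-0.015, 0.135, -0.991]]
contact_force: [-3.2, 8.1, 17.0]
finger_gap: 0.0413
```

Run:
```python
from h import *
st(); w=bot.camera('wrist'); cv2.imwrite('pics/w8.png',w)
s=bot.camera('scene');cv2.imwrite('pics/s8.png',cv2.resize(s[190:310,180:300],(600,600),interpolation=2))
```

```text
t 12.20 tcp [ 0.6518 -0.1499  0.0769] ang -10.8 F [-3.2  8.1 17. ] gap 0.0413 q [-0.34  0.56  1.45 -0.15  1.13 -0.09] Rz [-0.039 -0.13  -0.991]
```

View pics/w8.png

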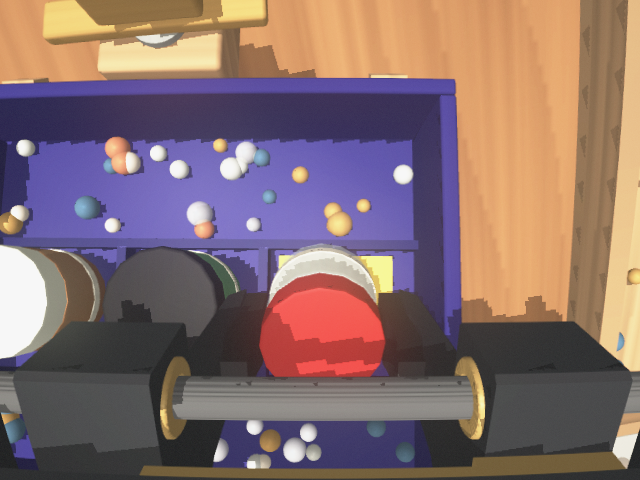

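View pics/s8.png

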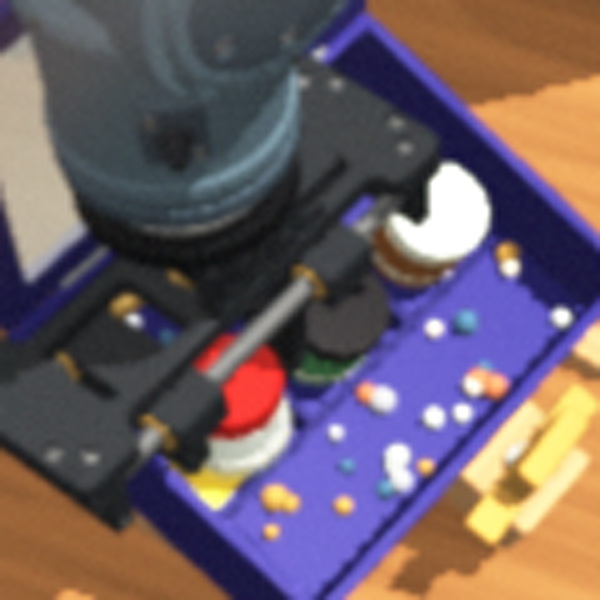

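Run:
```python
from h import *
q=np.load('q.npy'); a=np.degrees(q[2]); o=bot.observe(); d=np.array(o['tcp_pos'])-[q[0],q[1],0]
print('u %.4f v %.4f'%(d[0]*np.sin(q[2])-d[1]*np.cos(q[2]), d[0]*np.cos(q[2])+d[1]*np.sin(q[2])))
for u,h in ((-12,86),(-3,87),(-3,85),(-7,82.5),(-11,79),(-15,74),(-17,70)): go(U(q,u/1000,.0565,h/1000),a)
```

```text
u -0.0172 v 0.0566
tx -0.000 ty 0.006 tz -0.008 yaw -0.0000  rows>=0.2
tx -0.000 ty 0.015 tz -0.008 yaw -0.0000  rows>=0.3
tx -0.000 ty 0.015 tz -0.006 yaw -0.0000  rows>=0.3
tx -0.000 ty 0.011 tz -0.004 yaw -0.0000  rows>=0.2
tx -0.000 ty 0.006 tz -0.001 yaw -0.0000  rows>=0.1
tx -0.000 ty 0.002 tz 0.003 yaw -0.0000  rows>=0.1
tx -0.000 ty -0.001 tz 0.007 yaw -0.0000  rows>=0.1
```

>>> {"name": "step_arm", "arguments": {
  "motion": [
    {"tx": 0, "ty": 0.006, "tz": -0.008, "yaw": 0, "jaw": -1},
    {"tx": 0, "ty": 0.015, "tz": -0.008, "yaw": 0, "jaw": -1},
    {"tx": 0, "ty": 0.015, "tz": -0.008, "yaw": 0, "jaw": -1},
    {"tx": 0, "ty": 0.015, "tz": -0.005, "yaw": 0, "jaw": -1}
  ]
}}

```text
clock: 12.8
tcp_pos: [0.6492, -0.1637, 0.0835]
eef_rot: [[0.982, -0.183, -0.039], [-0.187, -0.974, -0.13], [-0.015, 0.135, -0.991]]
contact_force: [1.6, 3.9, 4.8]
finger_gap: 0.0411
```

Run:
```python
from h import *
q=np.load('q.npy'); a=np.degrees(q[2]); o=bot.observe(); d=np.array(o['tcp_pos'])-[q[0],q[1],0]; st()
print('u %.4f v %.4f'%(d[0]*np.sin(q[2])-d[1]*np.cos(q[2]), d[0]*np.cos(q[2])+d[1]*np.sin(q[2])))
for u,h in ((-3,84),(-7,82),(-11,78.5),(-15,73),(-17,69)): go(U(q,u/1000,.0565,h/1000),a)
```

```text
t 12.80 tcp [ 0.6492 -0.1637  0.0835] ang -10.8 F [1.6 3.9 4.8] gap 0.0411 q [-0.36  0.56  1.45 -0.15  1.13 -0.11] Rz [-0.039 -0.13  -0.991]
u -0.0029 v 0.0567
tx -0.000 ty -0.000 tz -0.001 yaw -0.0001  rows>=0.0
tx -0.000 ty -0.004 tz 0.001 yaw -0.0001  rows>=0.1
tx -0.000 ty -0.009 tz 0.004 yaw -0.0001  rows>=0.2
tx -0.000 ty -0.013 tz 0.009 yaw -0.0001  rows>=0.3
tx 0.000 ty -0.016 tz 0.012 yaw -0.0001  rows>=0.3
```

Contact with the pad at the uphill edge (light). Now swing downhill about that edge.

>>> {"name": "step_arm", "arguments": {
  "motion": [
    {"tx": 0, "ty": -0.004, "tz": 0.003, "yaw": 0, "jaw": -1},
    {"tx": 0, "ty": -0.008, "tz": 0.006, "yaw": 0, "jaw": -1},
    {"tx": 0, "ty": -0.011, "tz": 0.009, "yaw": 0, "jaw": -1}
  ]
}}

```text
clock: 13.18
tcp_pos: [0.6513, -0.1546, 0.0743]
eef_rot: [[0.982, -0.183, -0.039], [-0.187, -0.974, -0.131], [-0.014, 0.136, -0.991]]
contact_force: [-1.5, 2.8, 9.8]
finger_gap: 0.0416
```

Run:
```python
from h import *
st(); w=bot.camera('wrist'); cv2.imwrite('pics/w9.png',w[:,100:560])
```

```text
t 13.18 tcp [ 0.6513 -0.1546  0.0743] ang -10.8 F [-1.5  2.8  9.8] gap 0.0416 q [-0.35  0.57  1.45 -0.15  1.12 -0.09] Rz [-0.039 -0.131 -0.991]
```

View pics/w9.png

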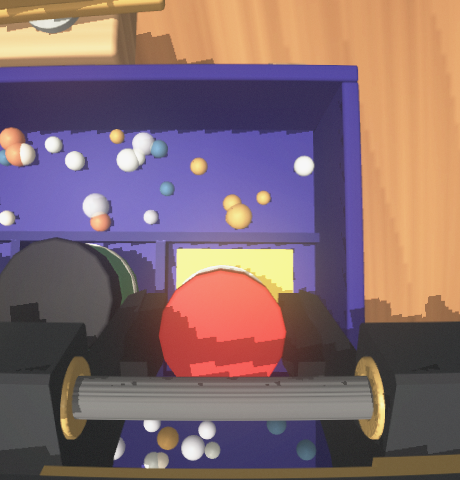

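>>> {"name": "step_arm", "arguments": {
  "motion": [
    {"tx": 0, "ty": -0.002, "tz": 0.003, "yaw": 0, "jaw": -1},
    {"tx": 0, "ty": -0.004, "tz": 0.006, "yaw": 0, "jaw": -1},
    {"tx": 0, "ty": -0.004, "tz": 0.006, "yaw": 0, "jaw": -1}
  ]
}}

```text
clock: 13.6
tcp_pos: [0.6533, -0.1517, 0.0714]
eef_rot: [[0.982, -0.183, -0.036], [-0.186, -0.973, -0.134], [-0.01, 0.138, -0.99]]
contact_force: [-7.0, 4.4, 22.2]
finger_gap: 0.0412
```

Run:
```python
from h import *
q=np.load('q.npy'); a=np.degrees(q[2]); o=bot.observe(); d=np.array(o['tcp_pos'])-[q[0],q[1],0]; st()
print('u %.4f v %.4f'%(d[0]*np.sin(q[2])-d[1]*np.cos(q[2]), d[0]*np.cos(q[2])+d[1]*np.sin(q[2])))
w=bot.camera('wrist'); cv2.imwrite('pics/w10.png',w[:,100:560])
s=bot.camera('scene');cv2.imwrite('pics/s10.png',cv2.resize(s[190:310,180:300],(600,600),interpolation=2))
```

```text
t 13.60 tcp [ 0.6533 -0.1517  0.0714] ang -10.7 F [-7.   4.4 22.2] gap 0.0412 q [-0.34  0.57  1.45 -0.15  1.11 -0.09] Rz [-0.036 -0.134 -0.99 ]
u -0.0155 v 0.0584
```

View pics/w10.png

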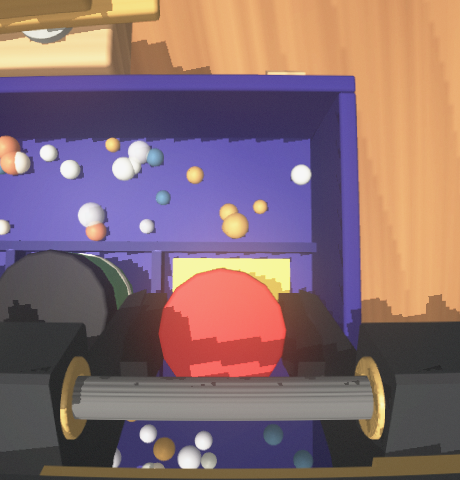

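View pics/s10.png

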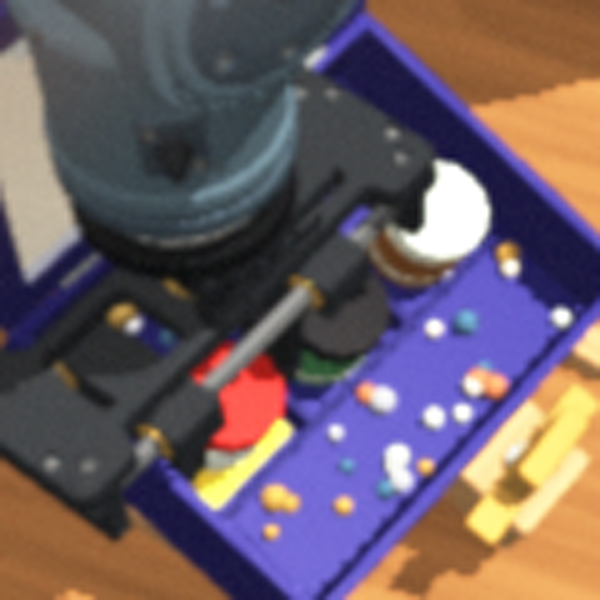

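>>> {"name": "step_arm", "arguments": {
  "motion": [
    {"tx": -0.001, "ty": 0, "tz": 0, "yaw": 0, "jaw": 0.03},
    {"tx": -0.001, "ty": 0, "tz": 0, "yaw": 0, "jaw": 0.03},
    {"tx": -0.001, "ty": 0, "tz": -0.002, "yaw": 0, "jaw": 0.05}
  ]
}}

```text
clock: 14.08
tcp_pos: [0.6517, -0.1513, 0.0725]
eef_rot: [[0.982, -0.183, -0.037], [-0.187, -0.973, -0.133], [-0.012, 0.138, -0.99]]
contact_force: [-0.7, -0.8, -0.7]
finger_gap: 0.0461
```

Run:
```python
from h import *
q=np.load('q.npy'); a=np.degrees(q[2]); o=bot.observe(); d=np.array(o['tcp_pos'])-[q[0],q[1],0]; st()
print('u %.4f v %.4f'%(d[0]*np.sin(q[2])-d[1]*np.cos(q[2]), d[0]*np.cos(q[2])+d[1]*np.sin(q[2])))
w=bot.camera('wrist'); cv2.imwrite('pics/w11.png',w[:,100:560])
```

```text
t 14.07 tcp [ 0.6517 -0.1513  0.0725] ang -10.8 F [-0.7 -0.8 -0.7] gap 0.0461 q [-0.34  0.57  1.45 -0.15  1.11 -0.09] Rz [-0.037 -0.133 -0.99 ]
u -0.0156 v 0.0568
```

View pics/w11.png

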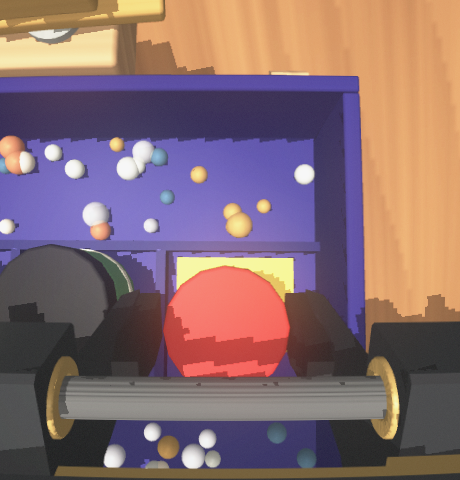

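>>> {"name": "step_arm", "arguments": {
  "motion": [
    {"tx": 0, "ty": 0, "tz": -0.015, "yaw": 0, "jaw": 0.05},
    {"tx": 0, "ty": -0.005, "tz": -0.04, "yaw": 0, "jaw": 0.05},
    {"tx": 0, "ty": -0.03, "tz": -0.09, "yaw": 0, "jaw": 0.05},
    {"tx": 0, "ty": -0.06, "tz": -0.14, "yaw": 0, "jaw": -1},
    {"tx": 0, "ty": -0.06, "tz": -0.2, "yaw": 0, "jaw": -1},
    {"tx": 0, "ty": -0.06, "tz": -0.24, "yaw": 0, "jaw": -1},
    {"tx": 0, "ty": -0.06, "tz": -0.24, "yaw": 0, "jaw": -1}
  ]
}}

```text
clock: 15.0
tcp_pos: [0.6737, -0.0605, 0.3084]
eef_rot: [[0.983, -0.183, -0.028], [-0.186, -0.973, -0.135], [-0.002, 0.138, -0.99]]
contact_force: [-0.0, -1.7, -0.6]
finger_gap: 0.0085
```

Run:
```python
from h import *
st(); w=bot.camera('wrist'); s=bot.camera('scene')
cv2.imwrite('pics/w12.png',w);cv2.imwrite('pics/s12.png',cv2.resize(s[140:320,150:330],(600,600),interpolation=2))
```

```text
t 15.00 tcp [ 0.6737 -0.0605  0.3084] ang -10.7 F [-0.  -1.7 -0.6] gap 0.0085 q [-0.2   0.38  1.23 -0.14  1.54 -0.01] Rz [-0.028 -0.135 -0.99 ]
```

View pics/w12.png

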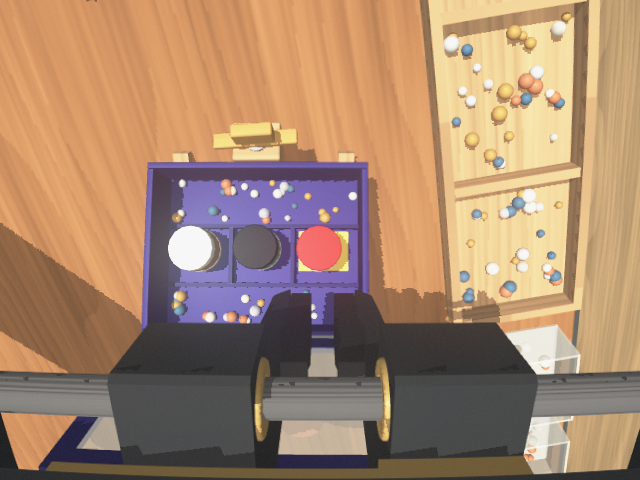

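View pics/s12.png

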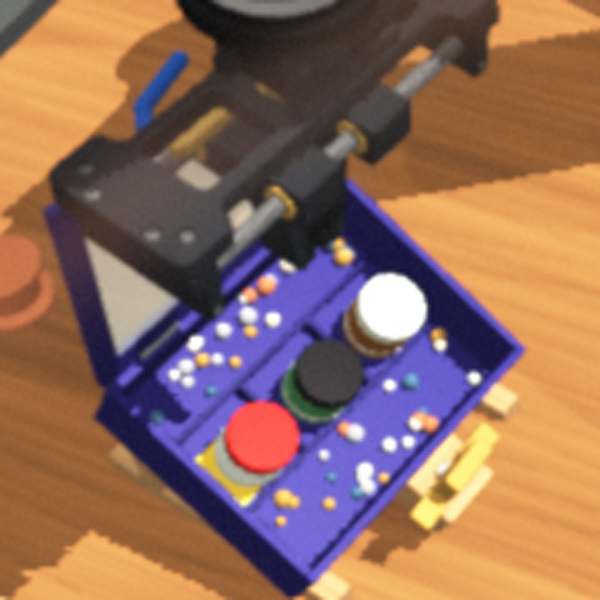

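```bash
cat >> h.py <<'E'
def rows(L,ang=None):
    o=bot.observe(); R=np.array(o['eef_rot']); y=0
    if ang is not None:
        y=-(ang-np.degrees(np.arctan2(R[1,0],R[0,0]))); y=((y+180)%360-180)/360
    for P in L: print('tx %.3f ty %.3f tz %.3f yaw %.4f'%(*(R.T@(np.asarray(P)-o['tcp_pos'])),y))
def uv():
    q=np.load('q.npy'); o=bot.observe(); d=np.array(o['tcp_pos'])-[q[0],q[1],0]
    print('u %.4f v %.4f h %.4f'%(d[0]*np.sin(q[2])-d[1]*np.cos(q[2]), d[0]*np.cos(q[2])+d[1]*np.sin(q[2]),o['tcp_pos'][2]))
E
python3 - <<'E'
from h import *
q=np.load('q.npy'); a=np.degrees(q[2]); uv()
rows([U(q,-.07,.03,.36),U(q,.09,.0,.36),U(q,.09,0,.25)],a)
E
```

```text
u -0.1082 v 0.0595 h 0.3027
tx -0.030 ty 0.046 tz -0.051 yaw 0.0000
tx -0.060 ty 0.204 tz -0.029 yaw 0.0000
tx -0.059 ty 0.189 tz 0.080 yaw 0.0000
```

>>> {"name": "step_arm", "arguments": {
  "motion": [
    {"tx": -0.015, "ty": 0.02, "tz": -0.04, "yaw": 0, "jaw": -1},
    {"tx": -0.03, "ty": 0.046, "tz": -0.06, "yaw": 0, "jaw": -1},
    {"tx": -0.04, "ty": 0.1, "tz": -0.05, "yaw": 0, "jaw": -1},
    {"tx": -0.05, "ty": 0.15, "tz": -0.04, "yaw": 0, "jaw": -1},
    {"tx": -0.06, "ty": 0.204, "tz": -0.03, "yaw": 0, "jaw": -1},
    {"tx": -0.06, "ty": 0.206, "tz": -0.03, "yaw": 0, "jaw": -1},
    {"tx": -0.06, "ty": 0.2, "tz": 0.02, "yaw": 0, "jaw": -1},
    {"tx": -0.059, "ty": 0.189, "tz": 0.08, "yaw": 0, "jaw": -1},
    {"tx": -0.059, "ty": 0.189, "tz": 0.08, "yaw": 0, "jaw": -1}
  ]
}}

```text
clock: 16.23
tcp_pos: [0.5728, -0.2416, 0.2431]
eef_rot: [[0.982, -0.181, -0.048], [-0.186, -0.974, -0.126], [-0.024, 0.133, -0.991]]
contact_force: [-1.0, 0.3, 0.6]
finger_gap: 0.0006
```

Run:
```python
from h import *
q=np.load('q.npy'); a=np.degrees(q[2]); st(); uv()
L=[]
for psi in (98,105,112,119,126,133,140,147,154,161):
    p=np.radians(psi); C=np.array([41.3+120*np.cos(p)+6*np.sin(p),133.5+120*np.sin(p)-6*np.cos(p)])+[9,1]
    L.append(U(q,C[0]/1e3,0,C[1]/1e3))
rows(L,a)
s=bot.camera('scene');cv2.imwrite('pics/s13.png',cv2.resize(s[100:320,130:350],(600,600),interpolation=2))
```

```text
t 16.23 tcp [ 0.5728 -0.2416  0.2431] ang -10.7 F [-1.   0.3  0.6] gap 0.0006 q [-0.52  0.28  1.48 -0.14  1.36 -0.31] Rz [-0.048 -0.126 -0.991]
u 0.0878 v -0.0039 h 0.2431
tx 0.004 ty -0.046 tz -0.017 yaw 0.0001
tx 0.004 ty -0.061 tz -0.017 yaw 0.0001
tx 0.004 ty -0.076 tz -0.015 yaw 0.0001
tx 0.004 ty -0.090 tz -0.011 yaw 0.0001
tx 0.004 ty -0.103 tz -0.006 yaw 0.0001
tx 0.004 ty -0.116 tz 0.001 yaw 0.0001
tx 0.005 ty -0.128 tz 0.010 yaw 0.0001
tx 0.005 ty -0.139 tz 0.020 yaw 0.0001
tx 0.005 ty -0.148 tz 0.031 yaw 0.0001
tx 0.006 ty -0.156 tz 0.043 yaw 0.0001
```

View pics/s13.png

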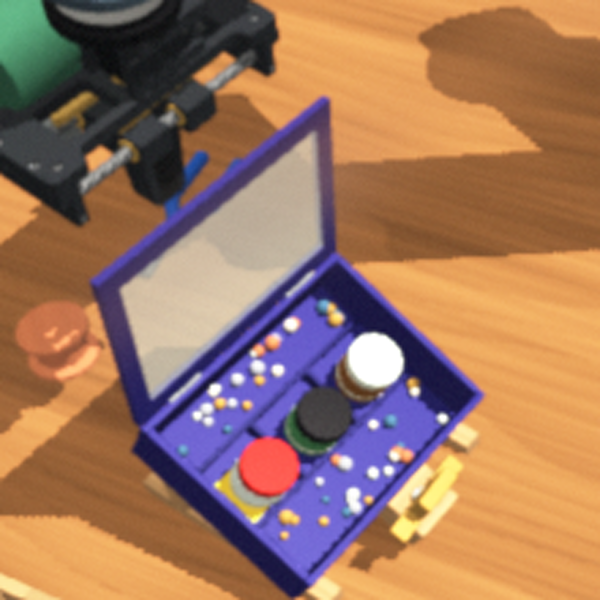

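Clear view: red jar stands like its neighbours, gripper is behind the lid. Now push the lid.

>>> {"name": "step_arm", "arguments": {
  "motion": [
    {"tx": 0.004, "ty": -0.03, "tz": -0.012, "yaw": 0, "jaw": -1},
    {"tx": 0.004, "ty": -0.046, "tz": -0.017, "yaw": 0, "jaw": -1},
    {"tx": 0.004, "ty": -0.061, "tz": -0.017, "yaw": 0, "jaw": -1},
    {"tx": 0.004, "ty": -0.076, "tz": -0.015, "yaw": 0, "jaw": -1},
    {"tx": 0.004, "ty": -0.09, "tz": -0.011, "yaw": 0, "jaw": -1},
    {"tx": 0.004, "ty": -0.103, "tz": -0.006, "yaw": 0, "jaw": -1},
    {"tx": 0.004, "ty": -0.116, "tz": 0.001, "yaw": 0, "jaw": -1}
  ]
}}

```text
clock: 17.15
tcp_pos: [0.5999, -0.13, 0.2301]
eef_rot: [[0.982, -0.182, -0.042], [-0.186, -0.974, -0.13], [-0.018, 0.136, -0.991]]
contact_force: [0.2, -1.2, 1.3]
finger_gap: 0.0004
```

Run:
```python
from h import *
q=np.load('q.npy'); a=np.degrees(q[2]); st(); uv()
L=[]
for psi in (140,147,154,161,168,175,182,189,196,203):
    p=np.radians(psi); C=np.array([41.3+120*np.cos(p)+6*np.sin(p),133.5+120*np.sin(p)-6*np.cos(p)])+[9,1]
    L.append(U(q,C[0]/1e3,0,C[1]/1e3))
rows(L,a)
s=bot.camera('scene');cv2.imwrite('pics/s14.png',cv2.resize(s[100:320,130:350],(600,600),interpolation=2))
```

```text
t 17.15 tcp [ 0.5999 -0.13    0.2301] ang -10.7 F [ 0.2 -1.2  1.3] gap 0.0004 q [-0.34  0.29  1.5  -0.14  1.35 -0.12] Rz [-0.042 -0.13  -0.991]
u -0.0268 v 0.0019 h 0.2301
tx -0.002 ty -0.013 tz 0.012 yaw 0.0002
tx -0.001 ty -0.024 tz 0.022 yaw 0.0002
tx -0.001 ty -0.033 tz 0.033 yaw 0.0002
tx -0.001 ty -0.041 tz 0.046 yaw 0.0002
tx -0.001 ty -0.047 tz 0.059 yaw 0.0002
tx -0.001 ty -0.052 tz 0.073 yaw 0.0002
tx -0.000 ty -0.055 tz 0.087 yaw 0.0002
tx -0.000 ty -0.057 tz 0.102 yaw 0.0002
tx 0.000 ty -0.056 tz 0.116 yaw 0.0002
tx 0.000 ty -0.054 tz 0.131 yaw 0.0002
```

View pics/s14.png

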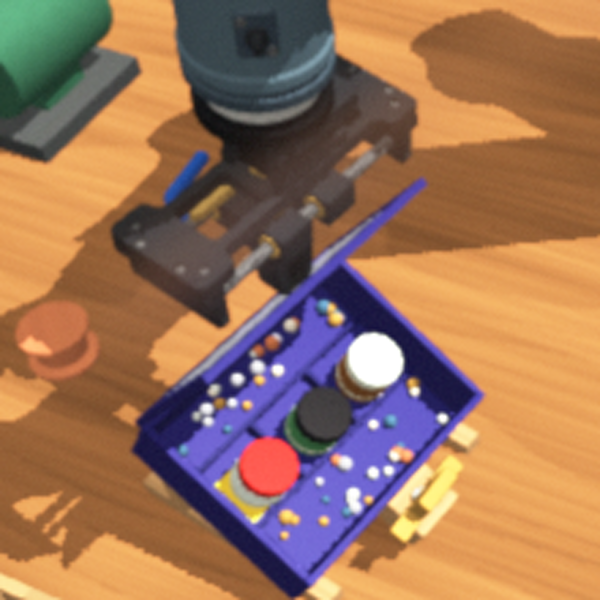

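>>> {"name": "step_arm", "arguments": {
  "motion": [
    {"tx": -0.001, "ty": -0.013, "tz": 0.012, "yaw": 0, "jaw": -1},
    {"tx": -0.001, "ty": -0.024, "tz": 0.022, "yaw": 0, "jaw": -1},
    {"tx": -0.001, "ty": -0.033, "tz": 0.033, "yaw": 0, "jaw": -1},
    {"tx": -0.001, "ty": -0.041, "tz": 0.046, "yaw": 0, "jaw": -1},
    {"tx": -0.001, "ty": -0.047, "tz": 0.059, "yaw": 0, "jaw": -1},
    {"tx": -0.001, "ty": -0.052, "tz": 0.073, "yaw": 0, "jaw": -1},
    {"tx": 0, "ty": -0.055, "tz": 0.082, "yaw": 0, "jaw": -1},
    {"tx": 0, "ty": -0.057, "tz": 0.09, "yaw": 0, "jaw": -1},
    {"tx": 0, "ty": -0.057, "tz": 0.095, "yaw": 0, "jaw": -1}
  ]
}}

```text
clock: 18.32
tcp_pos: [0.6055, -0.0849, 0.1261]
eef_rot: [[0.983, -0.181, -0.044], [-0.185, -0.974, -0.128], [-0.02, 0.134, -0.991]]
contact_force: [0.5, 0.9, 1.3]
finger_gap: 0.0005
```

Run:
```python
from h import *
q=np.load('q.npy'); a=np.degrees(q[2]); st(); uv()
L=[U(q,u/1e3,0,h/1e3) for u,h in ((-78,110),(-80,100),(-79,92),(-78,84),(-77,78),(-76,74))]
rows(L,a)
s=bot.camera('scene');cv2.imwrite('pics/s15.png',cv2.resize(s[100:320,130:350],(600,600),interpolation=2))
```

```text
t 18.32 tcp [ 0.6055 -0.0849  0.1261] ang -10.7 F [0.5 0.9 1.3] gap 0.0005 q [-0.26  0.4   1.58 -0.15  1.18 -0.02] Rz [-0.044 -0.128 -0.991]
u -0.0722 v -0.0010 h 0.1261
tx 0.001 ty -0.008 tz 0.015 yaw 0.0003
tx 0.002 ty -0.011 tz 0.025 yaw 0.0003
tx 0.002 ty -0.011 tz 0.033 yaw 0.0003
tx 0.002 ty -0.011 tz 0.041 yaw 0.0003
tx 0.002 ty -0.011 tz 0.047 yaw 0.0003
tx 0.002 ty -0.011 tz 0.051 yaw 0.0003
```

View pics/s15.png

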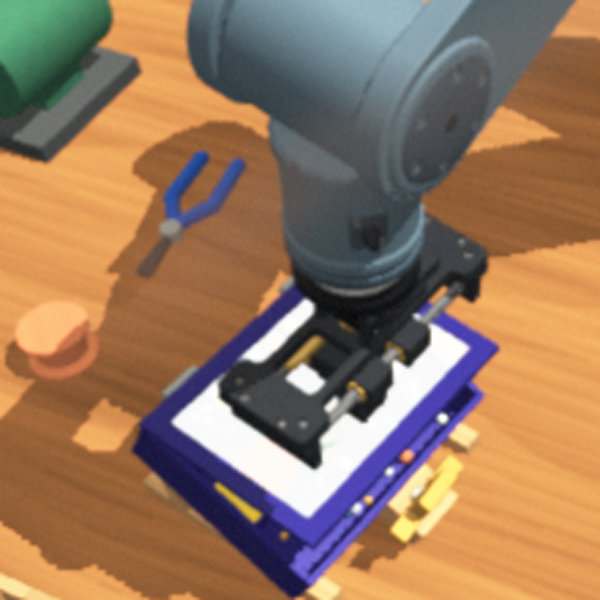

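Lid is nearly down; finish slowly.

>>> {"name": "step_arm", "arguments": {
  "motion": [
    {"tx": 0.001, "ty": -0.004, "tz": 0.008, "yaw": 0, "jaw": -1},
    {"tx": 0.001, "ty": -0.008, "tz": 0.015, "yaw": 0, "jaw": -1},
    {"tx": 0.002, "ty": -0.01, "tz": 0.021, "yaw": 0, "jaw": -1},
    {"tx": 0.002, "ty": -0.011, "tz": 0.027, "yaw": 0, "jaw": -1},
    {"tx": 0.002, "ty": -0.011, "tz": 0.032, "yaw": 0, "jaw": -1},
    {"tx": 0.002, "ty": -0.011, "tz": 0.037, "yaw": 0, "jaw": -1},
    {"tx": 0.002, "ty": -0.011, "tz": 0.041, "yaw": 0, "jaw": -1},
    {"tx": 0.002, "ty": -0.011, "tz": 0.045, "yaw": 0, "jaw": -1}
  ]
}}

```text
clock: 19.38
tcp_pos: [0.6072, -0.0805, 0.0794]
eef_rot: [[0.983, -0.181, -0.045], [-0.185, -0.974, -0.128], [-0.02, 0.134, -0.991]]
contact_force: [-0.1, -0.2, 2.3]
finger_gap: 0.0002
```

Run:
```python
from h import *
st(); uv()
```

```text
t 19.38 tcp [ 0.6072 -0.0805  0.0794] ang -10.7 F [-0.1 -0.2  2.3] gap 0.0002 q [-0.26  0.47  1.59 -0.15  1.1  -0.  ] Rz [-0.045 -0.128 -0.991]
u -0.0769 v -0.0002 h 0.0794
```

>>> {"name": "step_arm", "arguments": {
  "motion": [
    {"tx": 0, "ty": 0, "tz": 0.002, "yaw": 0, "jaw": -1},
    {"tx": 0, "ty": 0, "tz": 0.004, "yaw": 0, "jaw": -1},
    {"tx": 0, "ty": 0, "tz": 0.006, "yaw": 0, "jaw": -1},
    {"tx": 0, "ty": 0, "tz": 0.006, "yaw": 0, "jaw": -1}
  ]
}}

```text
clock: 19.88
tcp_pos: [0.6072, -0.0811, 0.0765]
eef_rot: [[0.983, -0.181, -0.044], [-0.185, -0.974, -0.129], [-0.02, 0.135, -0.991]]
contact_force: [-7.2, 4.2, 20.9]
finger_gap: 0.0003
```

Run:
```python
from h import *
st(); uv()
```

```text
t 19.88 tcp [ 0.6072 -0.0811  0.0765] ang -10.7 F [-7.2  4.2 20.9] gap 0.0003 q [-0.26  0.47  1.59 -0.15  1.09  0.  ] Rz [-0.044 -0.129 -0.991]
u -0.0762 v 0.0000 h 0.0765
```

Run:
```python
from h import *
q=np.load('q.npy'); a=np.degrees(q[2])
print('wingTCP',case2w(q,[-98,0,79]))
rows([U(q,-.09,0,.16),U(q,-.1244,0,.16)],a-86)
```

```text
wingTCP [[ 0.6162096  -0.03380581  0.06441601]]
tx -0.002 ty -0.002 tz -0.085 yaw 0.2392
tx -0.002 ty -0.036 tz -0.089 yaw 0.2392
```

>>> {"name": "step_arm", "arguments": {
  "motion": [
    {"tx": 0, "ty": 0, "tz": -0.03, "yaw": 0, "jaw": -1},
    {"tx": -0.002, "ty": -0.002, "tz": -0.085, "yaw": 0.02, "jaw": -1},
    {"tx": -0.002, "ty": -0.02, "tz": -0.089, "yaw": 0.05, "jaw": -0.2},
    {"tx": -0.002, "ty": -0.036, "tz": -0.089, "yaw": 0.08, "jaw": -0.2},
    {"tx": -0.002, "ty": -0.036, "tz": -0.089, "yaw": 0.107, "jaw": -0.2},
    {"tx": -0.002, "ty": -0.036, "tz": -0.089, "yaw": 0.135, "jaw": -0.2},
    {"tx": -0.002, "ty": -0.036, "tz": -0.089, "yaw": 0.163, "jaw": -0.2},
    {"tx": -0.002, "ty": -0.036, "tz": -0.089, "yaw": 0.19, "jaw": -0.2},
    {"tx": -0.002, "ty": -0.036, "tz": -0.089, "yaw": 0.216, "jaw": -0.2},
    {"tx": -0.002, "ty": -0.036, "tz": -0.089, "yaw": 0.239, "jaw": -0.2},
    {"tx": -0.002, "ty": -0.036, "tz": -0.089, "yaw": 0.239, "jaw": -0.2},
    {"tx": -0.002, "ty": -0.036, "tz": -0.089, "yaw": 0.239, "jaw": -0.2}
  ]
}}

```text
clock: 21.38
tcp_pos: [0.6156, -0.0342, 0.1597]
eef_rot: [[-0.11, -0.993, -0.045], [-0.985, 0.115, -0.128], [0.133, 0.03, -0.991]]
contact_force: [-0.6, 0.7, 0.4]
finger_gap: 0.0351
```

Run:
```python
from h import *
q=np.load('q.npy'); a=np.degrees(q[2]); st(); uv()
w=bot.camera_params('wrist');im=bot.camera('wrist')
s=bot.camera('scene');t=bot.camera('top')
cv2.imwrite('pics/w16.png',im); cv2.imwrite('pics/s16.png',s); cv2.imwrite('pics/t16.png',t)
o=np.zeros((600,800,3),np.uint8);o[:480,:480]=im[:,80:560]; o[:320,480:]=cv2.resize(s[160:320,165:325],(320,320)); o[320:600,480:760]=cv2.resize(t[130:270,315:455],(280,280)); cv2.imwrite('pics/o16.png',o)
```

```text
t 21.38 tcp [ 0.6156 -0.0342  0.1597] ang -96.4 F [-0.6  0.7  0.4] gap 0.0351 q [-0.18  0.38  1.53 -0.14  1.25  1.55] Rz [-0.045 -0.128 -0.991]
u -0.1239 v -0.0005 h 0.1597
```

View pics/o16.png

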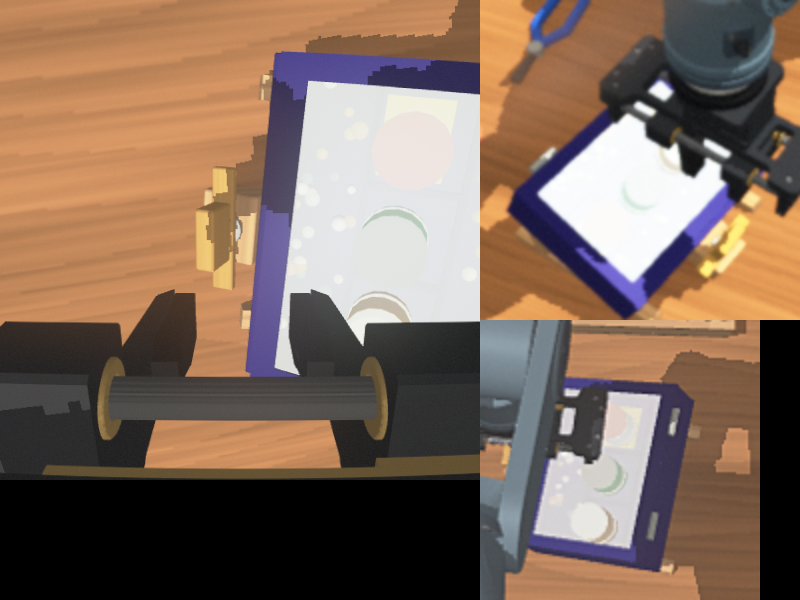

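Run:
```python
from h import *
q=np.load('q.npy'); a=np.degrees(q[2]); w=bot.camera_params('wrist'); im=cv2.imread('pics/w16.png')
b=cv2.resize(im[140:320,220:480],None,fx=3,fy=3,interpolation=2)
def ln(A,c):
    uv=((proj(w,case2w(q,A))-[220,140]+.5)*3).astype(int); cv2.polylines(b,[uv],True,c,1)
for ph,c in ((0.0,(0,0,255)),(.07,(0,255,0))):
    e=np.array([-np.sin(ph),np.cos(ph),0]); n=np.array([np.cos(ph),np.sin(ph),0]); O=np.array([-98,0,0.])
    ln([O+18*s*e+6*t*n+[0,0,94] for s,t in ((1,1),(1,-1),(-1,-1),(-1,1))],c)
    ln([O+38*s*e+7*t*n+[0,0,70] for s,t in ((1,1),(1,-1),(-1,-1),(-1,1))],c)
ln([(-74,103,62),(-74,-103,62),(80,-103,62),(80,103,62)],(255,0,255))
cv2.imwrite('pics/d16.png',b)
rows([case2w(q,[-98,0,79])[0]+[0,0,.03],case2w(q,[-98,0,79])[0]])
```

```text
tx -0.009 ty -0.002 tz 0.065 yaw 0.0000
tx -0.013 ty -0.003 tz 0.094 yaw 0.0000
```

View pics/d16.png

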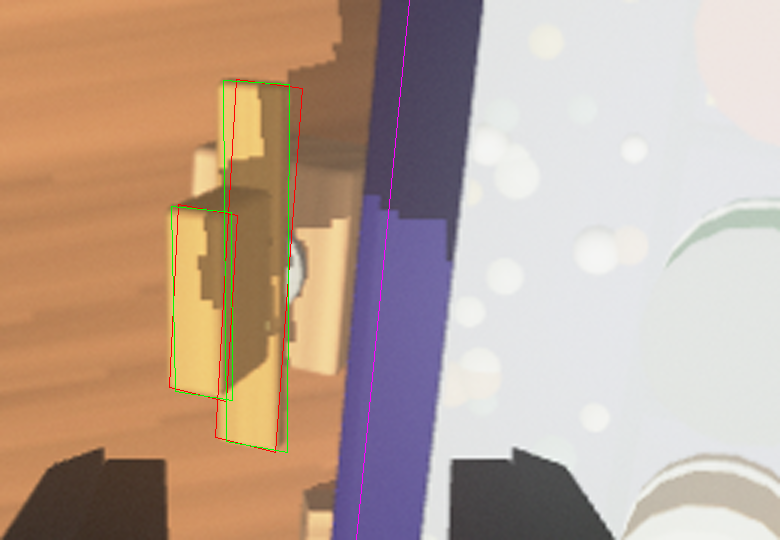

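>>> {"name": "step_arm", "arguments": {
  "motion": [
    {"tx": -0.006, "ty": -0.001, "tz": 0.04, "yaw": 0, "jaw": -0.25},
    {"tx": -0.009, "ty": -0.002, "tz": 0.065, "yaw": 0, "jaw": -0.25},
    {"tx": -0.011, "ty": -0.002, "tz": 0.08, "yaw": 0, "jaw": -0.25},
    {"tx": -0.013, "ty": -0.003, "tz": 0.092, "yaw": 0, "jaw": -0.25},
    {"tx": -0.013, "ty": -0.003, "tz": 0.094, "yaw": 0, "jaw": -0.3}
  ]
}}

```text
clock: 22.15
tcp_pos: [0.6159, -0.0338, 0.0645]
eef_rot: [[-0.111, -0.993, -0.045], [-0.985, 0.116, -0.128], [0.133, 0.03, -0.991]]
contact_force: [-0.4, -0.1, 0.1]
finger_gap: 0.031
```

Run:
```python
from h import *
q=np.load('q.npy'); a=np.degrees(q[2]); st(); uv()
im=bot.camera('wrist'); cv2.imwrite('pics/w17.png',im)
rows([case2w(q,[-98,0,79])[0]],a)
```

```text
t 22.15 tcp [ 0.6159 -0.0338  0.0645] ang -96.4 F [-0.4 -0.1  0.1] gap 0.0310 q [-0.18  0.5   1.58 -0.15  1.09  1.58] Rz [-0.045 -0.128 -0.991]
u -0.1243 v -0.0003 h 0.0645
tx -0.000 ty -0.000 tz 0.000 yaw -0.2380
```

View pics/w17.png

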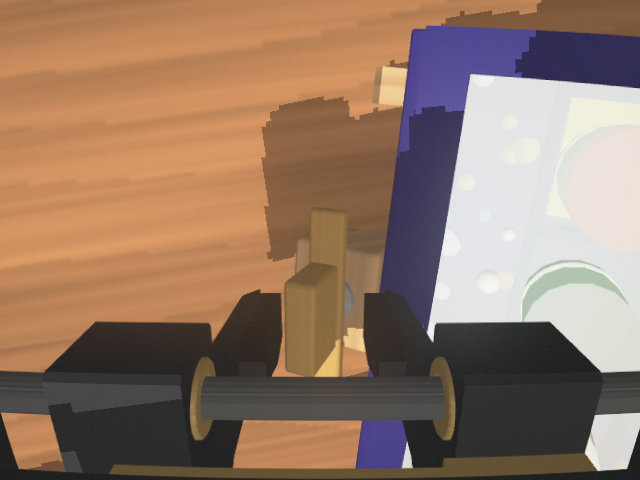

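>>> {"name": "step_arm", "arguments": {
  "motion": [
    {"tx": 0, "ty": 0, "tz": 0, "yaw": -0.025, "jaw": -0.42},
    {"tx": 0, "ty": 0, "tz": 0, "yaw": -0.05, "jaw": -0.42},
    {"tx": 0, "ty": 0, "tz": 0, "yaw": -0.075, "jaw": -0.42},
    {"tx": 0, "ty": 0, "tz": 0, "yaw": -0.1, "jaw": -0.42},
    {"tx": 0, "ty": 0, "tz": 0, "yaw": -0.125, "jaw": -0.42},
    {"tx": 0, "ty": 0, "tz": 0, "yaw": -0.15, "jaw": -0.45},
    {"tx": 0, "ty": 0, "tz": 0, "yaw": -0.175, "jaw": -0.48}
  ]
}}

```text
clock: 23.08
tcp_pos: [0.6167, -0.0327, 0.0661]
eef_rot: [[0.837, -0.545, -0.043], [-0.546, -0.828, -0.127], [0.034, 0.13, -0.991]]
contact_force: [-0.3, 3.8, 0.5]
finger_gap: 0.023
```

Run:
```python
from h import *
q=np.load('q.npy'); a=np.degrees(q[2]); st(); uv()
im=bot.camera('wrist'); cv2.imwrite('pics/w18.png',im)
rows([case2w(q,[-98,0,79])[0]],a)
```

```text
t 23.07 tcp [ 0.6167 -0.0327  0.0661] ang -33.1 F [-0.3  3.8  0.5] gap 0.0230 q [-0.18  0.5   1.58 -0.15  1.09  0.47] Rz [-0.043 -0.127 -0.991]
u -0.1256 v 0.0003 h 0.0661
tx 0.000 ty 0.001 tz 0.002 yaw -0.0611
```

View pics/w18.png

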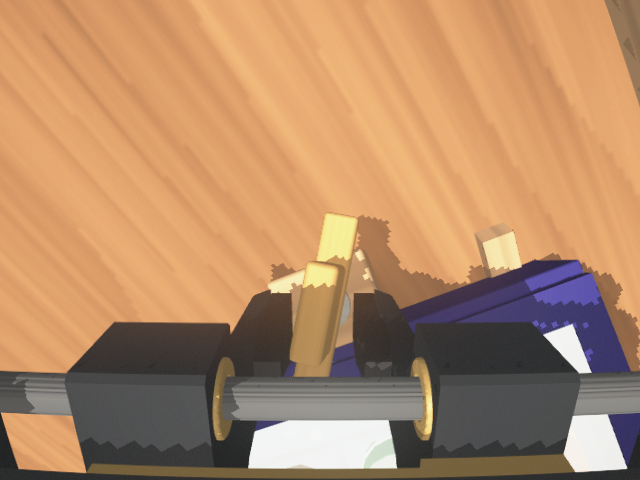

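Working. Finish the turn and then grip to square it.

>>> {"name": "step_arm", "arguments": {
  "motion": [
    {"tx": 0, "ty": 0.001, "tz": 0.001, "yaw": -0.025, "jaw": -0.5},
    {"tx": 0, "ty": 0.001, "tz": 0.001, "yaw": -0.05, "jaw": -0.5},
    {"tx": 0, "ty": 0.001, "tz": 0.001, "yaw": -0.061, "jaw": -0.5},
    {"tx": 0, "ty": 0.001, "tz": 0.001, "yaw": -0.061, "jaw": -0.6},
    {"tx": 0, "ty": 0.001, "tz": 0.001, "yaw": -0.061, "jaw": -1},
    {"tx": 0, "ty": 0.001, "tz": 0.001, "yaw": -0.061, "jaw": -1},
    {"tx": 0, "ty": 0.001, "tz": 0.001, "yaw": -0.061, "jaw": -1},
    {"tx": 0, "ty": 0.001, "tz": 0.001, "yaw": -0.061, "jaw": -1}
  ]
}}

```text
clock: 24.12
tcp_pos: [0.616, -0.0345, 0.0661]
eef_rot: [[0.981, -0.189, -0.043], [-0.193, -0.973, -0.129], [-0.018, 0.135, -0.991]]
contact_force: [-5.5, -1.8, 5.5]
finger_gap: 0.0122
```

Run:
```python
from h import *
q=np.load('q.npy'); a=np.degrees(q[2]); st(); uv(); print(a)
im=bot.camera('wrist'); cv2.imwrite('pics/w19.png',im)
```

```text
t 24.12 tcp [ 0.616  -0.0345  0.0661] ang -11.1 F [-5.5 -1.8  5.5] gap 0.0122 q [-0.18  0.5   1.58 -0.15  1.09  0.09] Rz [-0.043 -0.129 -0.991]
u -0.1237 v -0.0001 h 0.0661
-10.757744464086704
```

View pics/w19.png

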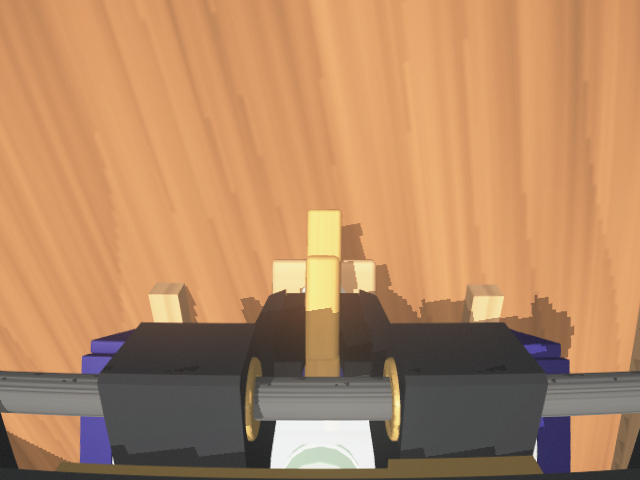

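>>> {"name": "step_arm", "arguments": {
  "motion": [
    {"tx": 0, "ty": 0, "tz": 0, "yaw": 0, "jaw": -0.4},
    {"tx": 0, "ty": 0, "tz": 0, "yaw": 0, "jaw": -0.3},
    {"tx": 0, "ty": 0, "tz": -0.03, "yaw": 0, "jaw": -0.3},
    {"tx": 0, "ty": 0, "tz": -0.08, "yaw": 0, "jaw": -0.3},
    {"tx": 0, "ty": 0, "tz": -0.14, "yaw": 0, "jaw": -0.3},
    {"tx": -0.04, "ty": 0.03, "tz": -0.2, "yaw": 0, "jaw": -0.3},
    {"tx": -0.04, "ty": 0.06, "tz": -0.25, "yaw": 0, "jaw": -0.3},
    {"tx": -0.04, "ty": 0.06, "tz": -0.28, "yaw": 0, "jaw": -0.3},
    {"tx": -0.04, "ty": 0.06, "tz": -0.28, "yaw": 0, "jaw": -0.3},
    {"tx": -0.04, "ty": 0.06, "tz": -0.28, "yaw": 0, "jaw": -0.3}
  ]
}}

```text
clock: 25.42
tcp_pos: [0.5774, -0.049, 0.3514]
eef_rot: [[0.981, -0.189, -0.044], [-0.193, -0.973, -0.128], [-0.019, 0.134, -0.991]]
contact_force: [0.1, 0.3, -0.9]
finger_gap: 0.0308
```

Run:
```python
from h import *
q=np.load('q.npy'); st()
w=bot.camera_params('wrist');im=bot.camera('wrist'); s=bot.camera('scene'); p=bot.camera_params('scene')
cv2.imwrite('pics/w20.png',im); cv2.imwrite('pics/s20.png',s)
def draw(im,w,x0,y0,W,H,k,nm,over=True):
    b=cv2.resize(im[y0:y0+H,x0:x0+W],None,fx=k,fy=k,interpolation=2)
    def ln(A,c):
        uv=((proj(w,case2w(q,A))-[x0,y0]+.5)*k).astype(int); cv2.polylines(b,[uv],True,c,1)
    if over:
        O=np.array([-98,0,0.])
        ln([O+[38*s_,7*t,70] for s_,t in ((1,1),(1,-1),(-1,-1),(-1,1))],(0,255,0))
        ln([O+[18*s_,6*t,94] for s_,t in ((1,1),(1,-1),(-1,-1),(-1,1))],(0,0,255))
        ln([(-74,103,62),(-74,-103,62),(80,-103,62),(80,103,62)],(255,0,255))
    cv2.imwrite(nm,b)
draw(im,w,100,40,440,330,1.8,'pics/d20.png'); draw(s,p,165,160,160,160,3.7,'pics/d21.png')
draw(s,p,165,160,160,160,3.7,'pics/d22.png',False)
```

```text
t 25.43 tcp [ 0.5774 -0.049   0.3514] ang -11.1 F [ 0.1  0.3 -0.9] gap 0.0308 q [-0.22  0.15  1.42 -0.14  1.58 -0.02] Rz [-0.044 -0.128 -0.991]
```

View pics/d20.png

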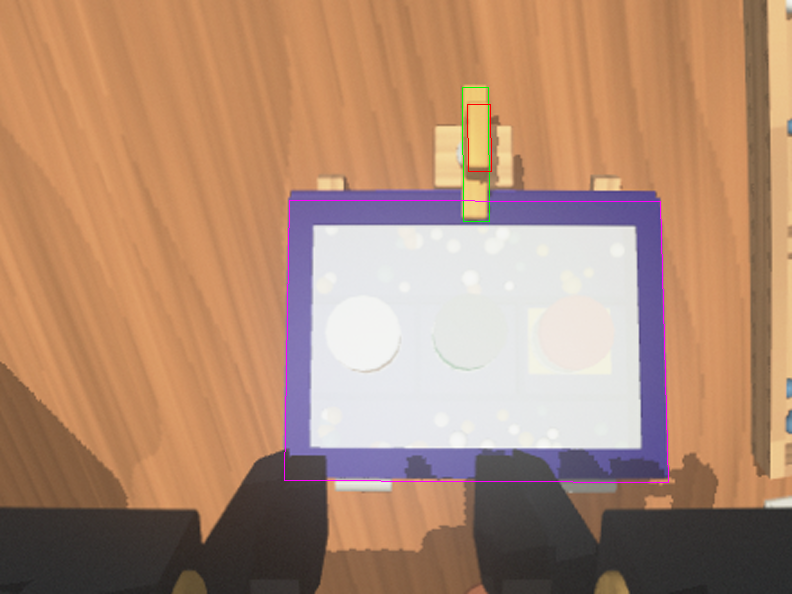

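View pics/d21.png

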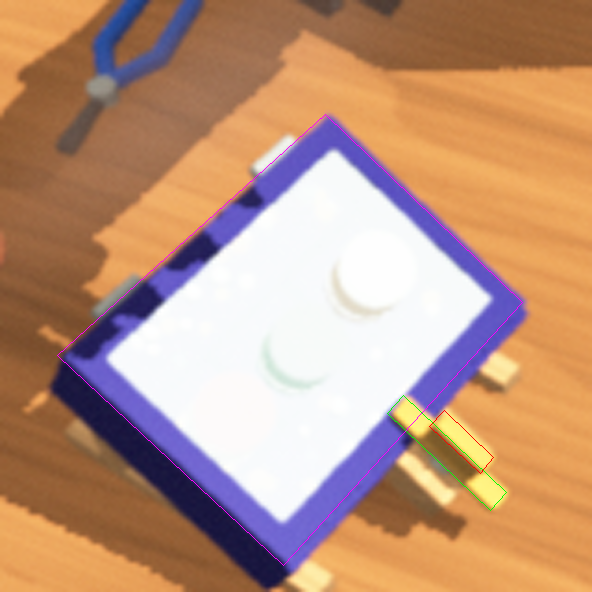

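Run:
```python
from station import bot
print(bot.hand_in())
```

```text
the job is handed in; nothing more can be done
None
```

The red-capped jar is in the empty yellow-pad pocket, the lid is closed, and the turnbutton's bar lies across the lid's edge. I handed it in at about 25.5 s with the arm clear of everything. It was done in that order: jar released with the lid still open, then the lid, then the turnbutton.

- **Jar:** I set its uphill edge on the pad, swung it flat in the grip and let go. The views afterwards show it standing like its neighbours.
- **Lid:** I pushed it down slowly from behind until it stopped against about 21 N. Its outline matches the closed position in the wrist and scene views.
- **Turnbutton:** I turned it anticlockwise with the fingers loosely round the wing, then gripped it to square it. Its outline matches "square across" in both views, and the grip was within about 0.4° of the case's axis.

**What did not go to plan:**
- **Lid stop:** Opening the lid further before placing the jar, I hit its stop. The wrist reading peaked at 114 N, close to the 120 N limit, and I backed off at once. I can't rule out a brief higher peak between readings.
- **Tool tilt:** That push tilted the tool by about 3°. I reversed it by pressing the shut fingers repeatedly against the inside of the case's front wall. The first press read about 50 N and the rest about 40 N. I left the tool leaning about 7.5° the other way to clear the lid.
- **Finger contact:** One finger brushed the case's side wall at about 12 N while I was inserting the jar. I shifted over and carried on.

The last view of the jars is through the closed lid's window, where the red cap shows over the pad in line with the other two. I did not check the loose items on the bench again at the end.

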